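# Hang the can racks and load them

## Robot

A 7-joint arm with a two-finger parallel gripper is mounted at the origin on a cart in front of the work surface, level with it; the furniture and walls round the work are solid. World frame = base frame: x ahead of the robot, y to its left, z up, the work surface at z = 0. Lengths are in m, angles in rad, forces in N, time in s.
With the tool pointing down it reaches from about 0.4 to 0.85 m from the base axis. Payload 10.4 kg.
Tool frame: the origin (TCP) lies midway between the tips of the shut fingers; the grasp point (between the pads) lies 19 mm behind it; z points along the fingers, y is the direction in which the jaws open and shut (so a half turn about z gives the same grasp; the last joint's range is limited). The gripper opens to 85 mm and grips with 20 to 120 N. Pads are 22 mm wide; open, the fingers measure 114 mm over their backs; the gripper's body (76 mm by 85 mm) begins 54 mm behind the grasp point. The pads swing forward as they close: fully open they stand 13 mm farther back than shut.
Start: joints at [-1.221, 0.332, -0.065, 1.46, 0.022, 1.35, -0.088], TCP at [0.228, 0.582, 0.231] pointing down, gripper open.
Joint ranges: [-2.6, 2.6], [-0.5, 2.12], [-1.47, 1.34], [0.16, 2.42], [-1.27, 4.41], [0.06, 2.06], [-2.6, 2.6]. Speed limits (rad/s): [2.22, 2.22, 2.79, 2.79, 3.14, 3.14, 3.14].

## Interface

Orientations are given as a unit quaternion [x, y, z, w].
In Python, from workcell import manip, viewer gives the robot as it stands.
- The arm moves only by the tool move_arm, never from a script. Its argument "deltas" is a list of rows, each a list of 7 numbers: the shift along the tool's x, y, z in m, then the turn, a rotation vector about the tool's x, y, z in degrees, then the opening, from -1 (shut) to 1 (fully open). In form: [[dx, dy, dz, wx, wy, wz, gripper], ...]. A call has 1 to 10 rows; each row shifts and turns the commanded pose from where the row before left it, along the tool's axes as they then stand; what a row does not reach is not made up. A row lasts 1/8 s, in which the tool goes at most 62.5 mm and 10.7 degrees, less where a joint would pass 70% of its speed; a pose out of reach is approached as far as the arm can. A call with a gripper value outside its range is refused whole. The fingers move at their own pace and stop on an object; "force" is the grip in N (left out, the last holds). Time passes only in rows, so rows that do not move let the fingers close. It gives the time, the measured TCP pose, the force and the opening at its end, in the units of the state.
- manip.get_obs(): the state, without advancing time (a new reading comes with each control period).
- viewer.camera(name): name is "scene" or "top" or "wrist"; returns (picture, depth): 420x560x3 uint8, red, green, blue; 420x560 float32, m along the optical axis (not along the pixel's ray), 0 where there is no reading.
- viewer.calibration(name): a dict with "fx", "fy", "cx", "cy" (pixels), "dist" ([k1, k2, p1, p2, k3] as OpenCV has them; the pictures are not rectified), "R" (3x3) and "t" (3): a world point X has camera coordinates R X + t; the wrist camera has in their place "T_tool_cam" (4x4, takes a point from camera to tool coordinates, whose origin is the TCP and whose axes are the flange's). Camera axes: x right, y down, z forward; pixel columns grow to the right and rows downward; lengths in m; the calibration is good to about 2 mm. A picture is of the moment at which its call begins: read the wrist's pose just before it. calibration takes no time and is no camera call.
- manip.hand_in(): hands the job in, once; it reports no verdict.
The state is a dict: "clock": time; "joint_pos": joint angles; "joint_velocities": joint speeds; "tau": joint torques, N m; "position": TCP position; "ee_rot": TCP orientation; "ft_force": force on the tool from outside, world axes, zero at the start; "torque": the same for the moment, N m; "grip_width": opening from 0.0 (shut) to 1.0 (fully open).
Only numpy, scipy, OpenCV 4.12 (cv2) and the standard library are available. Lean on these libraries where they do the work, as an engineer would, in place of code of your own. Each camera call takes 0.05 s, during which the arm holds its last target.

## Task

Hang the two steel can racks on the plywood board, one on each pair of screws: pass the screw heads through the keyholes and slide the rack down until it is locked fully home. When both racks hang, stand every spray can upright in a bay of the racks, one can to a bay, and leave the gear, tape, meter and pliers where they lie.

Things in the scene. Friction and masses are not known exactly. Their poses are not given: they have to be found in the camera images.
- board: Upright plywood mounting board fixed to the bench, 360 mm wide, 160 mm tall, 18 mm thick; its front faces the robot and carries two pairs of screws, all 120 mm above the bench. Origin: front face, bottom centre. Axes: x into the board (away from the robot), y left along it, z up. A wall shelf begins about 70 mm behind the board, 0.5 m above the bench: keep the wrist clear of it.
- station_left (a point): Midway between the two screws of the left pair, on the board's front face, 120 mm up; axes as the board. The screws stand 45 mm to either side of it along y and point straight out of the front: shank 8 mm in diameter, 8 mm long, then a round head 20 mm in diameter, 4 mm thick.
- station_right (a point): The same point for the right pair of screws; 165 mm from the left one, same axes.
- rack0_tab (a point): Centre of the grey grip tab on a steel can rack, 112 mm above its underside: 12 mm thick (y), 44 mm deep (x), from 83 to 135 mm up; the rest of the rack is at most 90 mm high. Rack 144 mm wide (y), 85 mm deep (x), 0.4 kg, at first upright on the bench. Axes: x out of the rear of its flat back plate (to be turned to the board), y left, z up.
- rack0_key (a point): Rear face of this rack's 5 mm back plate, midway between its keyholes (45 mm to either side); 38 mm in +x from the tab centre, 48 mm below it; same axes. Round holes of 30 mm are centred 24 mm below this point; a 13 mm slot runs up from each, its end resting on the shank when this point is at the station point (up to 3 mm play in x). So: heads in with the rack 24 mm high, then down.
- rack0_bay_left (a point): Where a can's centre is when it stands in this rack's left bay: 84 mm above the bay floor (5 mm thick), 45 mm in front of the plate's rear face, 38 mm to the left of the tab. The can passes down through a 59 mm round hole in the shelf plate, 78 to 83 mm above the rack's underside. Axes as the rack.
- rack0_bay_right (a point): Where a can's centre is when it stands in this rack's right bay: 84 mm above the bay floor (5 mm thick), 45 mm in front of the plate's rear face, 38 mm to the right of the tab. The can passes down through a 59 mm round hole in the shelf plate, 78 to 83 mm above the rack's underside. Axes as the rack.
- rack1_tab (a point): Centre of the grey grip tab on a steel can rack, 112 mm above its underside: 12 mm thick (y), 44 mm deep (x), from 83 to 135 mm up; the rest of the rack is at most 90 mm high. Rack 144 mm wide (y), 85 mm deep (x), 0.4 kg, at first upright on the bench. Axes: x out of the rear of its flat back plate (to be turned to the board), y left, z up.
- rack1_key (a point): Rear face of this rack's 5 mm back plate, midway between its keyholes (45 mm to either side); 38 mm in +x from the tab centre, 48 mm below it; same axes. Round holes of 30 mm are centred 24 mm below this point; a 13 mm slot runs up from each, its end resting on the shank when this point is at the station point (up to 3 mm play in x). So: heads in with the rack 24 mm high, then down.
- rack1_bay_left (a point): Where a can's centre is when it stands in this rack's left bay: 84 mm above the bay floor (5 mm thick), 45 mm in front of the plate's rear face, 38 mm to the left of the tab. The can passes down through a 59 mm round hole in the shelf plate, 78 to 83 mm above the rack's underside. Axes as the rack.
- rack1_bay_right (a point): Where a can's centre is when it stands in this rack's right bay: 84 mm above the bay floor (5 mm thick), 45 mm in front of the plate's rear face, 38 mm to the right of the tab. The can passes down through a 59 mm round hole in the shelf plate, 78 to 83 mm above the rack's underside. Axes as the rack.
- can0_mid (a point): Spray can 1 (absent in some starts): upright cylinder 51 mm in diameter; centre point on its axis, 84 mm above its base. The body can be gripped up to 165 mm above the base; the cap reaches 200 mm. About 0.32 kg; all cans are alike. z is its axis.
- can1_mid (a point): Spray can 2 (absent in some starts): upright cylinder 51 mm in diameter; centre point on its axis, 84 mm above its base. The body can be gripped up to 165 mm above the base; the cap reaches 200 mm. About 0.32 kg; all cans are alike. z is its axis.
- can2_mid (a point): Spray can 3 (absent in some starts): upright cylinder 51 mm in diameter; centre point on its axis, 84 mm above its base. The body can be gripped up to 165 mm above the base; the cap reaches 200 mm. About 0.32 kg; all cans are alike. z is its axis.
- gear_small: Bystander: small steel gear, 56 mm across, 28 mm high; origin at the centre of its underside.
- tape_roll: Bystander: roll of black tape lying flat, 66 mm across, 19 mm high; origin at the centre of its underside.
- meter: Bystander: hand-held meter lying flat, 116 x 66 x 30 mm; origin at the centre of its underside.
- pliers: Bystander: pliers with red handles lying flat, 179 mm long, 14 mm high; origin at the centre of its underside.
Mind the look-alikes: they are no part of the job. Leave any yellow look-alike of the part that bears can2_mid alone.

How it is judged:
On the way:
1. both racks hang locked on the board, one on each pair of screws ((((x of rack0_key in the frame of station_left between -0.008 and 0.006 m and y of rack0_key in the frame of station_left between -0.006 and 0.006 m and z of rack0_key in the frame of station_left between -0.006 and 0.006 m and angle between the z axis of rack0_key and the z axis of station_left, either way round below 0.12 rad and angle between the y axis of rack0_key and the y axis of station_left, either way round below 0.12 rad) and (x of rack1_key in the frame of station_right between -0.008 and 0.006 m and y of rack1_key in the frame of station_right between -0.006 and 0.006 m and z of rack1_key in the frame of station_right between -0.006 and 0.006 m and angle between the z axis of rack1_key and the z axis of station_right, either way round below 0.12 rad and angle between the y axis of rack1_key and the y axis of station_right, either way round below 0.12 rad)) or ((x of rack0_key in the frame of station_right between -0.008 and 0.006 m and y of rack0_key in the frame of station_right between -0.006 and 0.006 m and z of rack0_key in the frame of station_right between -0.006 and 0.006 m and angle between the z axis of rack0_key and the z axis of station_right, either way round below 0.12 rad and angle between the y axis of rack0_key and the y axis of station_right, either way round below 0.12 rad) and (x of rack1_key in the frame of station_left between -0.008 and 0.006 m and y of rack1_key in the frame of station_left between -0.006 and 0.006 m and z of rack1_key in the frame of station_left between -0.006 and 0.006 m and angle between the z axis of rack1_key and the z axis of station_left, either way round below 0.12 rad and angle between the y axis of rack1_key and the y axis of station_left, either way round below 0.12 rad)))), for 0.2 s.
At the end, for the whole second after the job is handed in: Each rack hangs on its own pair of screws with its keyhole point within 6 mm of the station point in y and z (8 mm in x) and within 0.12 rad of the board's axes; every can present stands in a bay of a rack, its centre within 12 mm of the bay point, tilted less than 0.12 rad ((((x of rack0_key in the frame of station_left between -0.008 and 0.006 m and y of rack0_key in the frame of station_left between -0.006 and 0.006 m and z of rack0_key in the frame of station_left between -0.006 and 0.006 m and angle between the z axis of rack0_key and the z axis of station_left, either way round below 0.12 rad and angle between the y axis of rack0_key and the y axis of station_left, either way round below 0.12 rad) and (x of rack1_key in the frame of station_right between -0.008 and 0.006 m and y of rack1_key in the frame of station_right between -0.006 and 0.006 m and z of rack1_key in the frame of station_right between -0.006 and 0.006 m and angle between the z axis of rack1_key and the z axis of station_right, either way round below 0.12 rad and angle between the y axis of rack1_key and the y axis of station_right, either way round below 0.12 rad)) or ((x of rack0_key in the frame of station_right between -0.008 and 0.006 m and y of rack0_key in the frame of station_right between -0.006 and 0.006 m and z of rack0_key in the frame of station_right between -0.006 and 0.006 m and angle between the z axis of rack0_key and the z axis of station_right, either way round below 0.12 rad and angle between the y axis of rack0_key and the y axis of station_right, either way round below 0.12 rad) and (x of rack1_key in the frame of station_left between -0.008 and 0.006 m and y of rack1_key in the frame of station_left between -0.006 and 0.006 m and z of rack1_key in the frame of station_left between -0.006 and 0.006 m and angle between the z axis of rack1_key and the z axis of station_left, either way round below 0.12 rad and angle between the y axis of rack1_key and the y axis of station_left, either way round below 0.12 rad))) and (distance between can0_mid and rack0_bay_left below 0.012 m or distance between can0_mid and rack0_bay_right below 0.012 m or distance between can0_mid and rack1_bay_left below 0.012 m or distance between can0_mid and rack1_bay_right below 0.012 m) and angle between each of can0_mid, can1_mid, can2_mid's own z axis and vertical below 0.12 rad and (distance between can1_mid and rack0_bay_left below 0.012 m or distance between can1_mid and rack0_bay_right below 0.012 m or distance between can1_mid and rack1_bay_left below 0.012 m or distance between can1_mid and rack1_bay_right below 0.012 m) and (distance between can2_mid and rack0_bay_left below 0.012 m or distance between can2_mid and rack0_bay_right below 0.012 m or distance between can2_mid and rack1_bay_left below 0.012 m or distance between can2_mid and rack1_bay_right below 0.012 m)); the robot touches nothing.
It fails at once if the gear was moved more than 4 cm (distance of gear_small from where it was at the start of the episode above 0.04 m).
It fails at once if the tape was moved more than 4 cm (distance of tape_roll from where it was at the start of the episode above 0.04 m).
It fails at once if the meter was moved more than 4 cm (distance of meter from where it was at the start of the episode above 0.04 m).
It fails at once if the pliers was moved more than 4 cm (distance of pliers from where it was at the start of the episode above 0.04 m).
Of can0, can1, can2 only 2 to 3 are there at a start; the rules pass over those that are not, and their reading is None.
At some moment in a run one of rack0, rack1 may be knocked a few centimetres aside while the robot is not near it.
It also fails if it takes over 210 s, if anything falls off the work surface, if the arm or the gripper's body presses on something with over 40 N, if the wrist force passes 120 N, or if a joint passes its speed limit or range.

## Working session

There is one attempt and no reset: what is moved stays moved. The work goes in short steps, Python scripts to look and compute and a tool call to move; the robot and the scene stay as the last step left them, time stands still between calls to the robot, and variables do not carry over. Pictures are saved under pics/ and viewed, and the job is handed in when it is done.

Besides the shell and the picture viewer there is one more tool, called after "Call:" as name([rows], argument=value, ...), one row to a line, values as JSON. move_arm: Moves the arm, as the interface text tells. Its arguments: {"type":"object","properties":{"deltas":{"type":"array"},"force":{"type":"number"}},"required":["deltas"]}

```bash
ls; mkdir -p pics; python3 - <<'E'
from workcell import manip, viewer
import cv2,numpy as np
print(manip.get_obs())
for n in ["scene","top","wrist"]:
    im,d=viewer.camera(n); cv2.imwrite(f"pics/{n}0.png",im[:,:,::-1]); np.save(f"pics/{n}0.npy",d)
    print(n,viewer.calibration(n))
E
```

```text
pics
{'clock': 0.0, 'joint_pos': array([-1.22061827,  0.33285753, -0.06467398,  1.46095943,  0.02161021,
        1.34989576, -0.08849173]), 'joint_velocities': array([ 0.00136787,  0.00048685, -0.00094718, -0.00093481, -0.00093893,
       -0.00036564,  0.00035099]), 'tau': array([-4.45949199e-04, -6.25458169e+01,  4.86631610e-02, -3.91609061e+01,
        1.61775813e-02,  9.84466402e-03,  2.39834588e-05]), 'position': array([0.22751177, 0.58171017, 0.23051618]), 'ee_rot': array([ 1.85308056e-01,  9.82680221e-01, -7.06552933e-04, -8.97349210e-05]), 'ft_force': array([ 0.05615943,  0.24148598, -0.56131426]), 'torque': array([ 0.02243003,  0.00018022, -0.0345122 ]), 'grip_width': 0.9961385305837712}
scene {'fx': 494.09373518535756, 'fy': 494.09373518535756, 'cx': 272.95516848988126, 'cy': 208.02339568960588, 'dist': array([0.04278575, 0.        , 0.        , 0.        , 0.        ]), 'R': array([[ 0.62306858, -0.78211509,  0.00902953],
       [-0.52704374, -0.42834108, -0.73399511],
       [ 0.57793637,  0.45257033, -0.67909473]]), 't': array([-0.30637499,  0.33876882,  1.16350227])}
top
[... 225 characters left out ...]
749703],
       [-0.98317143,  0.03100851, -0.18003447],
       [ 0.18047725,  0.0121044 , -0.98350467]]), 't': array([0.04112148, 0.47055637, 1.18900105])}
wrist {'fx': 293.504974335299, 'fy': 293.504974335299, 'cx': 282.7019388100506, 'cy': 208.60934331476903, 'dist': array([-0.04420777,  0.        ,  0.        ,  0.        ,  0.        ]), 'T_tool_cam': array([[-5.57462845e-04, -9.45260352e-01, -3.26316649e-01,
         8.47193866e-02],
       [ 9.99999843e-01, -5.44088669e-04, -1.32255927e-04,
        -7.16609295e-04],
       [-5.25289072e-05, -3.26316672e-01,  9.45260507e-01,
        -1.42242874e-01],
       [ 0.00000000e+00,  0.00000000e+00,  0.00000000e+00,
         1.00000000e+00]])}
```

View pics/scene0.png

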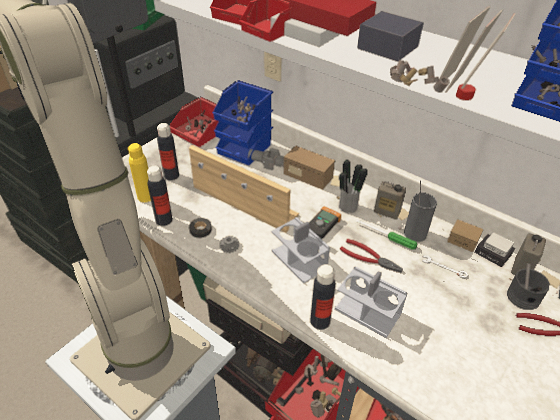

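View pics/top0.png

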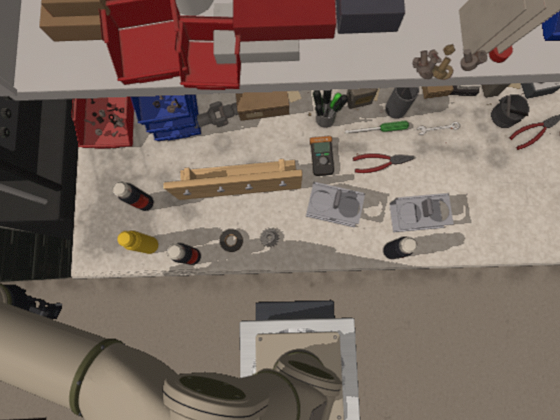

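View pics/wrist0.png

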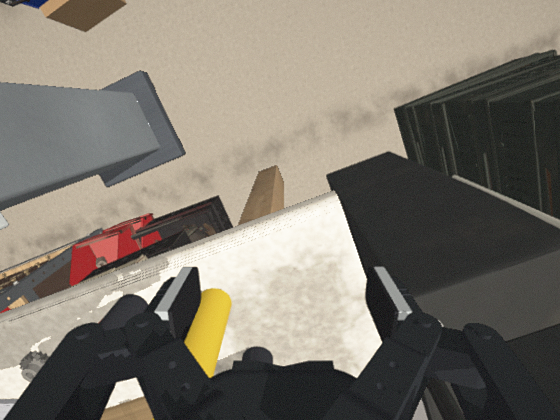

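The scene shows three red-label cans (scene px (167,150), (160,195), (322,298)), a yellow look-alike at (139,172), the board at (240,185), and two racks at (300,245) and (372,300). I'll zoom in to measure.

```bash
cat > h.py <<'E'
from workcell import manip, viewer
import cv2,numpy as np
from scipy.spatial.transform import Rotation as Rn
def calib(n,obs=None):
    c=viewer.calibration(n); K=np.array([[c["fx"],0,c["cx"]],[0,c["fy"],c["cy"]],[0,0,1]])
    if n=="wrist":
        T=np.eye(4);T[:3,:3]=Rn.from_quat(obs["ee_rot"]).as_matrix();T[:3,3]=obs["position"]
        W=T@c["T_tool_cam"]; R=W[:3,:3].T; t=-R@W[:3,3]
    else: R,t=np.array(c["R"]),np.array(c["t"])
    return K,np.array(c["dist"]),R,t
def shot(n,name):
    o=manip.get_obs(); im,d=viewer.camera(n); im=im[:,:,::-1].copy()
    cv2.imwrite(f"pics/{name}.png",im); np.save(f"pics/{name}.npy",d)
    return im,d,calib(n,o)
def rays(C,uv):
    K,D,R,t=C; p=cv2.undistortPoints(np.array(uv,float).reshape(-1,1,2),K,D).reshape(-1,2)
    d=np.c_[p,np.ones(len(p))]
    return -R.T@t, d@R      # origin, world dirs with unit cam depth
def onz(C,uv,z):
    o,d=rays(C,uv); return o+d*((z-o[2])/d[:,2])[:,None]
def pts(C,uv,depth):
    o,d=rays(C,uv); uv=np.array(uv,int).reshape(-1,2); return o+d*depth[uv[:,1],uv[:,0]][:,None]
def proj(C,X):
    K,D,R,t=C; return cv2.projectPoints(np.array(X,float).reshape(-1,1,3),cv2.Rodrigues(R)[0],t,K,D)[0].reshape(-1,2)
def cloud(C,depth,box=None):
    h,w=depth.shape; vv,uu=np.mgrid[:h,:w]; uv=np.c_[uu.ravel(),vv.ravel()]
    P=pts(C,uv,depth); return P.reshape(h,w,3)
def crop(im,x0,y0,x1,y1,s,name):
    cv2.imwrite(f"pics/{name}.png",cv2.resize(im[y0:y1,x0:x1],None,fx=s,fy=s,interpolation=cv2.INTER_CUBIC))
E
python3 - <<'E'
from h import *
im=cv2.imread("pics/top0.png")
crop(im,70,150,320,280,3.2,"t0a"); crop(im,280,140,480,280,4,"t0b")
im=cv2.imread("pics/scene0.png")
crop(im,120,110,310,260,4,"s0a");crop(im,250,190,420,340,4,"s0b")
E
```

```text
(no output)
```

View pics/t0a.png

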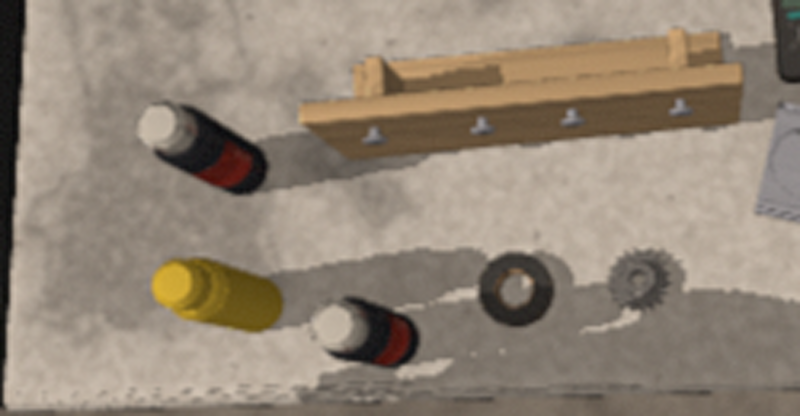

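View pics/t0b.png

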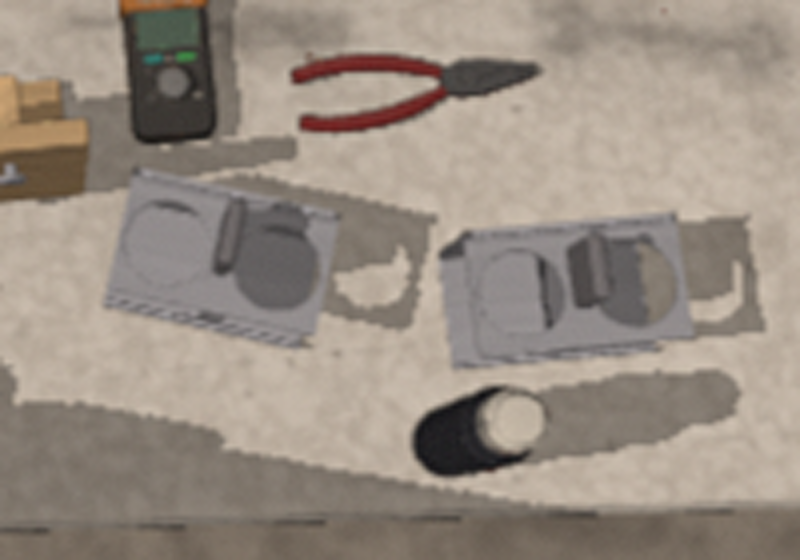

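View pics/s0a.png

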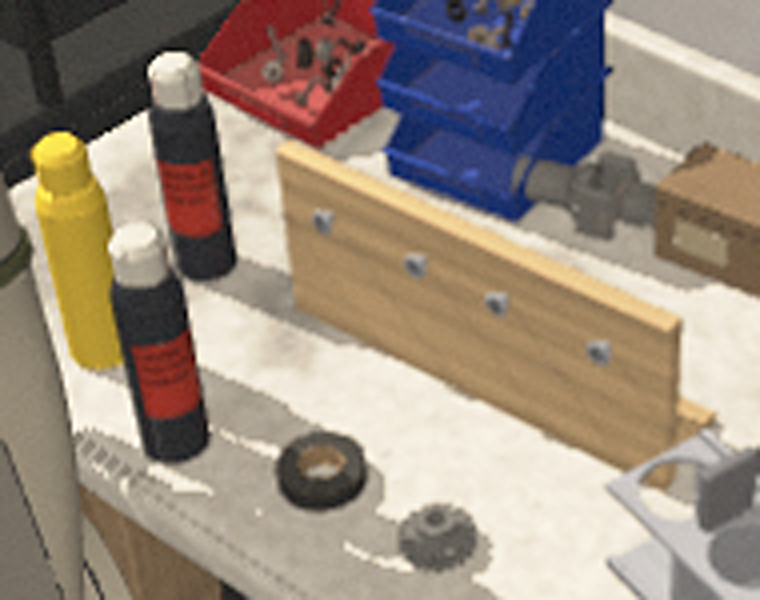

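View pics/s0b.png

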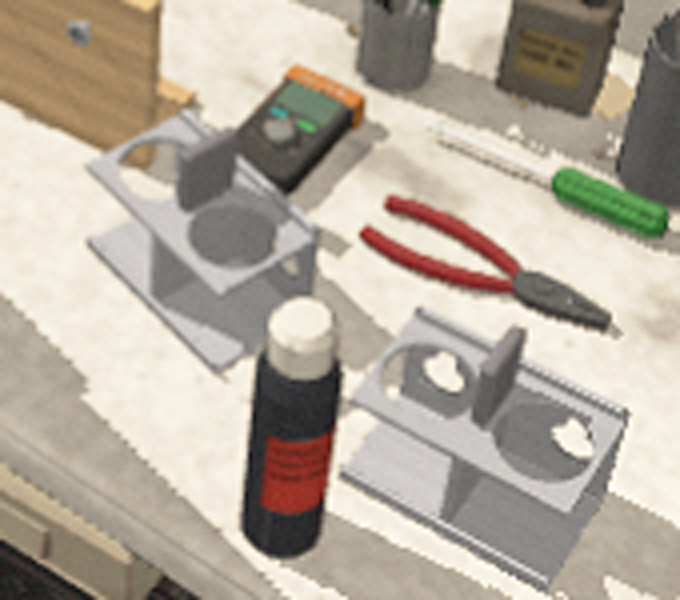

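```bash
cat > m0.py <<'E'
from h import *
A={}
for n in ["scene","top"]:
    im=cv2.imread(f"pics/{n}0.png"); d=np.load(f"pics/{n}0.npy"); C=calib(n); P=cloud(C,d); A[n]=(im,d,C,P)
    print(n,"invalid",(d==0).mean())
    hsv=cv2.cvtColor(im,cv2.COLOR_BGR2HSV)
    # board front plane: wood coloured
    m=(d>0)&(P[...,2]>.03)&(P[...,2]<.15)&(P[...,0]>.4)&(P[...,0]<.75)&(P[...,1]>-.05)&(P[...,1]<.5)&(hsv[...,0]>8)&(hsv[...,0]<22)&(hsv[...,1]>80)
    Q=P[m]; 
    rng=np.random.default_rng(0);best=0
    for i in range(300):
        q=Q[rng.choice(len(Q),2)]; 
        dv=q[1,:2]-q[0,:2]; nn=np.array([dv[1],-dv[0]]); l=np.linalg.norm(nn)
        if l<.1: continue
        nn/=l; r=(Q[:,:2]-q[0,:2])@nn; k=(abs(r)<.003)
        if k.sum()>best: best=k.sum();K=k
    B=Q[K]; c=B.mean(0); U,S,V=np.linalg.svd(B-c); nrm=V[2]*np.sign(V[2,0])
    print("board n",nrm,"c",c,"std",S[2]/np.sqrt(len(B)),len(B),"yaw",np.degrees(np.arctan2(nrm[1],nrm[0])), "ends y",np.percentile(B[:,1],[0.5,99.5]))
    A[n]+=( (nrm,c),)
    # racks
    for nm,(x0,x1,y0,y1) in {"L":(.3,.62,-.21,-.01),"R":(.3,.6,-.45,-.2)}.items():
        k=(d>0)&(P[...,0]>x0)&(P[...,0]<x1)&(P[...,1]>y0)&(P[...,1]<y1)&(hsv[...,1]<60)
        s=P[k&(P[...,2]>.078)&(P[...,2]<.092)]; t=P[k&(P[...,2]>.097)&(P[...,2]<.16)]
        print(nm,"shelf",cv2.minAreaRect((s[:,:2]*1000).astype(np.float32)),np.median(s[:,2]),len(s))
        if len(t)>5: print("  tab",cv2.minAreaRect((t[:,:2]*1000).astype(np.float32)),t[:,2].max(),len(t))
E
python3 m0.py
```

```text
scene invalid 0.004149659863945578
board n [ 0.99819629  0.05997138 -0.0027558 ] c [0.50820322 0.142017   0.09042582] std 0.0014572024575905604 2394 yaw 3.438183138618321 ends y [-0.0237964   0.32788066]
L shelf ((458.34197998046875, -114.53679656982422), (149.4032440185547, 89.29156494140625), 75.63610076904297) 0.08319018496698727 737
  tab ((461.7986755371094, -116.67829895019531), (15.326336860656738, 46.48601531982422), 71.59798431396484) 0.13932849114592594 187
R shelf ((391.41162109375, -340.2120666503906), (164.4013671875, 173.109130859375), 3.0740113258361816) 0.08372080906890189 1031
  tab ((393.527587890625, -330.015625), (42.660499572753906, 214.55203247070312), 53.022865295410156) 0.15995236767863052 452
top invalid 0.0037797619047619047
board n [9.98013926e-01 6.29931379e-02 2.60686435e-04] c [0.50987137 0.15359274 0.09385523] std 0.0005197952974580305 1156 yaw 3.6116323286784113 ends y [-0.02202144  0.32994452]
L shelf ((461.46807861328125, -114.87158966064453), (144.1298370361328, 86.04301452636719), 75.25918579101562) 0.08459324351675901 830
  tab ((503.833251953125, -76.01280212402344), (138.0570526123047, 39.12710952758789), 45.30474853515625) 0.15762822430802337 98
R shelf ((393.1831970214844, -337.70977783203125), (159.78500366210938, 184.88143920898438), 3.940687894821167) 0.0846077475237692 880
  tab ((383.5633239746094, -306.5046081542969), (49.587005615234375, 170.67599487304688), 57.09786605834961) 0.15974984901682032 314
```

```bash
cat > m1.py <<'E'
from m0 import *
print("=====")
for n in A:
    im,d,C,P,(nrm,c)=A[n]; hsv=cv2.cvtColor(im,cv2.COLOR_BGR2HSV)
    for nm,(x0,x1,y0,y1) in {"L":(.40,.53,-.20,-.03),"R":(.37,.55,-.42,-.24)}.items():
        k=(d>0)&(P[...,0]>x0)&(P[...,0]<x1)&(P[...,1]>y0)&(P[...,1]<y1)&(hsv[...,1]<60)
        s=P[k&(P[...,2]>.078)&(P[...,2]<.092)]; t=P[k&(P[...,2]>.097)&(P[...,2]<.145)]
        print(n,nm,"shelf",cv2.minAreaRect((s[:,:2]*1000).astype(np.float32)),s[:,:2].min(0),s[:,:2].max(0))
        if len(t)>5: print("  tab",cv2.minAreaRect((t[:,:2]*1000).astype(np.float32)),t[:,2].max(),len(t))
    # things higher than .165 above table on the bench = can caps
    k=((d>0)&(P[...,2]>.165)&(P[...,2]<.215)&(P[...,0]>.2)&(P[...,0]<.6)&(P[...,1]>-.5)&(P[...,1]<.62)).astype(np.uint8)
    nn,lab,st,ce=cv2.connectedComponentsWithStats(k)
    for i in range(1,nn):
        if st[i,4]>60:
            q=P[lab==i]; top=q[q[:,2]>q[:,2].max()-.012]
            print(n,"cap",ce[i].round(1),st[i,4],"z",q[:,2].max().round(4),"top circ",cv2.minEnclosingCircle((top[:,:2]*1000).astype(np.float32)),hsv[lab==i].mean(0).round())
    # screws: pixels in wood front with low saturation, in front of the plane
    r=(P-c)@nrm
    k=((d>0)&(r<-.005)&(r>-.03)&(abs(P[...,2]-.12)<.02)&(P[...,1]>-.03)&(P[...,1]<.34)).astype(np.uint8)
    nn,lab,st,ce=cv2.connectedComponentsWithStats(k)
    for i in range(1,nn):
        if st[i,4]>3:
            o,dd=rays(C,[ce[i]]); X=o+dd*(((c-nrm*.012-o)@nrm)/(dd@nrm))[:,None]
            print(n,"screw",ce[i],st[i,4],X[0].round(4), P[lab==i].mean(0).round(4))
E
python3 m1.py | sed '1,/=====/d'
```

```text
scene L shelf ((458.34197998046875, -114.53679656982422), (149.4032440185547, 89.29156494140625), 75.63610076904297) [ 0.40098935 -0.19608789] [ 0.51429392 -0.03539283]
  tab ((461.7986755371094, -116.67829895019531), (15.326336860656738, 46.48601531982422), 71.59798431396484) 0.13932849114592594 187
scene R shelf ((429.5919494628906, -351.4156799316406), (89.384765625, 140.700439453125), 3.102102041244507) [ 0.38154198 -0.4199119 ] [ 0.47742913 -0.27934017]
  tab ((449.627197265625, -370.1646423339844), (36.4771842956543, 81.5840835571289), 46.1336555480957) 0.13919964816689578 161
scene cap [163.3 130.2] 175 z 0.2039 top circ ((491.77740478515625, 430.3304443359375), 20.09782600402832) [ 23.  36. 179.]
scene cap [135.1 150.8] 196 z 0.2043 top circ ((364.8908386230469, 414.45208740234375), 21.29922866821289) [ 24. 180. 202.]
scene cap [154.3 173.6] 222 z 0.2048 top circ ((329.5082702636719, 291.64727783203125), 19.62447738647461) [ 22.  35. 184.]
scene cap [325.8 274.9] 311 z 0.2054 top circ ((329.0093994140625, -276.1233825683594), 19.792455673217773) [ 22.  31. 197.]
scene screw [
[... 1039 characters left out ...]
6.  40. 146.]
top cap [126.6 238.2] 260 z 0.2062 top circ ((368.5470275878906, 414.3851623535156), 19.69535255432129) [ 22. 187. 163.]
top cap [407.3 244.6] 250 z 0.2061 top circ ((333.119873046875, -274.130615234375), 19.18022346496582) [ 20.  38. 158.]
top cap [175.7 251.3] 246 z 0.2052 top circ ((333.9329528808594, 292.5381164550781), 19.247234344482422) [ 19.  39. 150.]
top screw [282.1  183.85] 20 [0.5058 0.0268 0.1334] [0.5073 0.0268 0.1271]
top screw [248.45 187.1 ] 20 [0.5002 0.1155 0.1321] [0.5016 0.1161 0.1258]
top screw [220.15789474 189.84210526] 19 [0.4955 0.1904 0.1309] [0.4965 0.1911 0.1262]
top screw [186.34782609 192.86956522] 23 [0.4899 0.2793 0.1324] [0.4912 0.2807 0.1265]
```

```bash
cat > go.py <<'E'
import sys
from h import *
# usage: go.py x y z yawdeg(tool y dir relative to world y) -> turn first, then shift in the new tool axes
def go(x,y,z,yaw):
    o=manip.get_obs(); R=Rn.from_quat(o["ee_rot"]); p=o["position"]
    a=np.radians(yaw)
    T=np.array([[-np.cos(a),-np.sin(a),0],[-np.sin(a),np.cos(a),0],[0,0,-1]]).T
    T=np.c_[[-np.cos(a),-np.sin(a),0],[-np.sin(a),np.cos(a),0],[0,0,-1]]
    rv=(R.inv()*Rn.from_matrix(T)).as_rotvec(degrees=True)
    cy=np.degrees(np.arctan2(-R.as_matrix()[0,1],R.as_matrix()[1,1]))
    print("t",round(o["clock"],2),"pos",p.round(4),"yaw",round(cy,2),"F",o["ft_force"].round(1),"M",o["torque"].round(2),"w",round(o["grip_width"],3))
    print("rot",rv.round(2),"shift",(T.T@(np.array([x,y,z])-p)*1000).round(1),"mm")
if __name__=="__main__": go(*map(float,sys.argv[1:]))
E
python3 go.py .464 -.116 .25 -14.8
```

```text
t 0.15 pos [0.2276 0.5818 0.2307] yaw -21.36 F [-0.5 -0.  -0.7] M [-0.01 -0.02 -0.  ] w 0.997
rot [-0.06 -0.   -6.56] shift [-406.8 -614.3  -19.3] mm
```

Call:
move_arm([
  [0, 0, -0.04, 0, 0, 0, 1],
  [0, 0, -0.03, 0, 0, -6.56, 1],
  [-0.025, -0.038, 0, 0, 0, 0, 1],
  [-0.025, -0.038, 0, 0, 0, 0, 1],
  [-0.025, -0.038, 0, 0, 0, 0, 1],
  [-0.025, -0.038, 0, 0, 0, 0, 1],
  [-0.025, -0.038, 0, 0, 0, 0, 1],
  [-0.025, -0.038, 0, 0, 0, 0, 1],
  [-0.025, -0.038, 0, 0, 0, 0, 1],
  [-0.025, -0.038, 0, 0, 0, 0, 1],
])

```text
clock: 1.4
position: [0.3436, 0.2355, 0.3012]
ee_rot: [0.129, 0.992, 0.0, -0.0]
ft_force: [0.6, 0.8, -0.7]
grip_width: 1.0
```

```bash
python3 go.py .464 -.116 .25 -14.8
```

```text
t 1.4 pos [0.3436 0.2355 0.3012] yaw -14.8 F [ 0.6  0.8 -0.7] M [-0.04  0.02 -0.05] w 1.0
rot [ 0.01 -0.   -0.  ] shift [-206.2 -309.1   51.2] mm
```

Call:
move_arm([
  [-0.0258, -0.0386, 0, 0, 0, 0, 1],
  [-0.0258, -0.0386, 0, 0, 0, 0, 1],
  [-0.0258, -0.0386, 0, 0, 0, 0, 1],
  [-0.0258, -0.0386, 0, 0, 0, 0, 1],
  [-0.0258, -0.0386, 0, 0, 0, 0, 1],
  [-0.0258, -0.0386, 0, 0, 0, 0, 1],
  [-0.0258, -0.0386, 0, 0, 0, 0, 1],
  [-0.0256, -0.0389, 0, 0, 0, 0, 1],
])

```text
clock: 2.4
position: [0.4639, -0.1159, 0.3013]
ee_rot: [0.129, 0.992, 0.0, 0.0]
ft_force: [0.2, 0.6, -0.9]
grip_width: 1.001
```

```bash
python3 - <<'E'
from h import *
from go import go
go(.464,-.116,.20,-14.8)
im,d,C=shot("wrist","w1"); P=cloud(C,d)
k=(d>0)&(P[...,0]>.40)&(P[...,0]<.53)&(P[...,1]>-.2)&(P[...,1]<-.03)
s=P[k&(P[...,2]>.076)&(P[...,2]<.092)]; t=P[k&(P[...,2]>.1)&(P[...,2]<.145)]
for q in(s,t): print(cv2.minAreaRect((q[:,:2]*1000).astype(np.float32)),np.median(q[:,2]),q[:,2].max(),len(q))
E
```

```text
t 2.4 pos [ 0.4639 -0.1159  0.3013] yaw -14.79 F [ 0.2  0.6 -0.9] M [ 0.04 -0.06  0.01] w 1.001
rot [0.03 0.01 0.01] shift [-2.000e-01 -1.000e-01  1.013e+02] mm
((460.829833984375, -116.07472229003906), (144.75164794921875, 85.3973388671875), 75.14338684082031) 0.08264077337562237 0.0916180107926523 4145
((464.0378112792969, -117.35177612304688), (11.345565795898438, 42.72960662841797), 74.86590576171875) 0.13375149971223996 0.13683323201382652 460
```

View pics/w1.png

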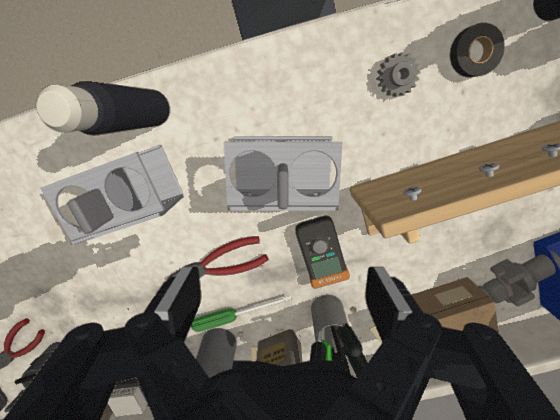

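The wrist view shows the left rack (tab at px (283,185)) and agrees with the other two cameras. Descending to grasp it.

Call:
move_arm([
  [0, -0.0008, 0.05, 0, 0, 0, 1],
  [0, 0, 0.05, 0, 0, 0, 1],
  [0, 0, 0.05, 0, 0, 0, 1],
  [0, 0, 0.04, 0, 0, 0, 1],
  [0, 0, 0.017, 0, 0, 0, 1],
])

```text
clock: 3.08
position: [0.4623, -0.1151, 0.0925]
ee_rot: [0.129, 0.992, -0.0, -0.001]
ft_force: [0.1, -0.2, 0.2]
grip_width: 1.001
```

Call:
move_arm([
  [0, 0, 0, 0, 0, 0, -1],
  [0, 0, 0, 0, 0, 0, -1],
  [0, 0, 0, 0, 0, 0, -1],
  [0, 0, 0, 0, 0, 0, -1],
  [0, 0, 0, 0, 0, 0, -1],
  [0, 0, 0, 0, 0, 0, -1],
], force=80)

```text
clock: 3.82
position: [0.4639, -0.1153, 0.0948]
ee_rot: [0.129, 0.992, 0.0, 0.0]
ft_force: [-2.4, -0.9, 6.4]
grip_width: 0.129
```

```bash
python3 go.py .464 -.116 .20 -14.8
```

```text
t 3.83 pos [ 0.4639 -0.1153  0.0948] yaw -14.81 F [-2.4 -0.9  6.4] M [-0.03  0.31 -0.02] w 0.129
rot [ 0.03  0.04 -0.01] shift [  -0.3   -0.7 -105.2] mm
```

Call:
move_arm([
  [0, 0, -0.02, 0, 0, 0, -1],
  [0, 0, -0.04, 0, 0, 0, -1],
  [0, 0, -0.04, 0, 0, 0, -1],
  [0.02, 0, -0.02, 0, 0, -9.15, -1],
  [0.025, 0, 0, 0, 0, -9.15, -1],
])

```text
clock: 4.45
position: [0.4193, -0.1076, 0.2152]
ee_rot: [-0.033, 0.999, -0.0, 0.001]
ft_force: [-0.7, 0.1, -4.7]
grip_width: 0.13
```

```bash
python3 go.py .426 .2316 .21 3.5
```

```text
t 4.45 pos [ 0.4193 -0.1076  0.2152] yaw 3.8 F [-0.7  0.1 -4.7] M [ 0.05  0.08 -0.04] w 0.13
rot [-0.01  0.09  0.3 ] shift [-27.4 338.1   5.2] mm
```

Call:
move_arm([
  [-0.0034, 0.042, 0, 0, 0, 0, -1],
  [-0.0034, 0.042, 0, 0, 0, 0, -1],
  [-0.0034, 0.042, 0, 0, 0, 0, -1],
  [-0.0034, 0.042, 0, 0, 0, 0, -1],
  [-0.0034, 0.042, 0, 0, 0, 0, -1],
  [-0.0034, 0.042, 0, 0, 0, 0, -1],
  [-0.0034, 0.042, 0, 0, 0, 0, -1],
  [-0.003, 0.042, 0, 0, 0, 0, -1],
  [0, 0, 0, 0, 0, 0, -1],
])

```text
clock: 5.58
position: [0.4242, 0.2324, 0.2133]
ee_rot: [-0.033, 0.999, -0.0, -0.001]
ft_force: [0.9, -0.5, -3.9]
grip_width: 0.133
```

```bash
python3 - <<'E'
from h import *
from go import go
go(.426,.2316,.21,3.5)
for n in ["wrist","top","scene"]: shot(n,n+"2")
im=cv2.imread("pics/top2.png");crop(im,120,150,320,280,4,"t2z")
im=cv2.imread("pics/scene2.png");crop(im,130,90,310,230,4,"s2z")
E
```

```text
t 5.58 pos [0.4242 0.2324 0.2133] yaw 3.79 F [ 0.9 -0.5 -3.9] M [-0.13  0.1   0.01] w 0.133
rot [-0.04 -0.09  0.29] shift [-1.8 -0.9  3.3] mm
```

View pics/wrist2.png

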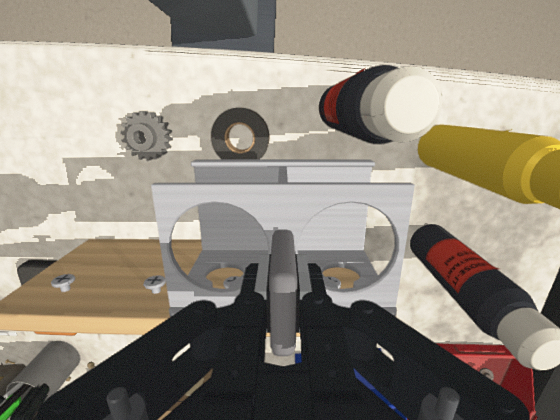

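View pics/t2z.png

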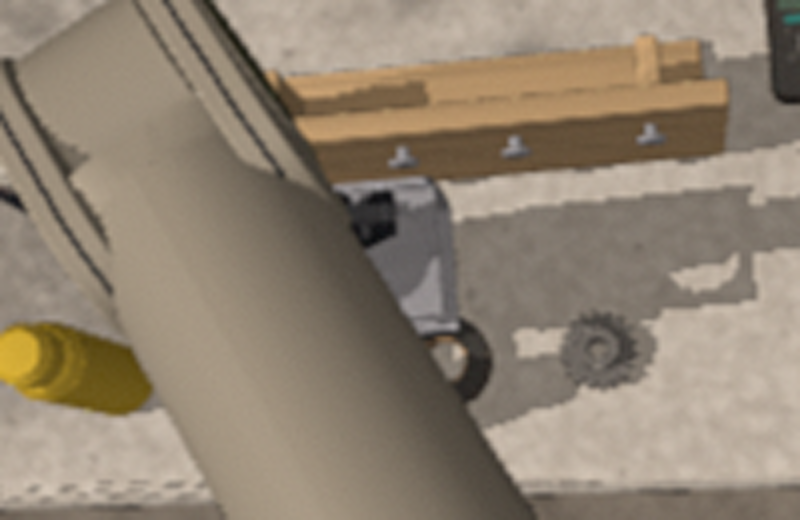

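View pics/s2z.png

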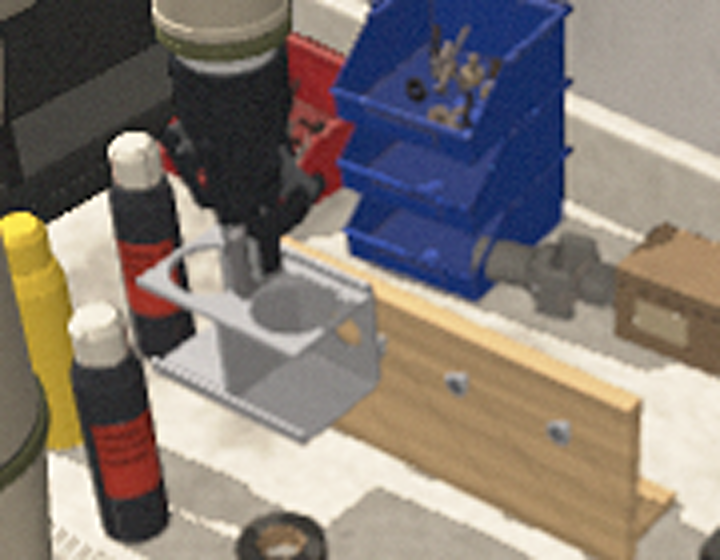

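```bash
cat > w2.py <<'E'
from h import *
im=cv2.imread("pics/wrist2.png");d=np.load("pics/wrist2.npy");C=calib("wrist",manip.get_obs());P=cloud(C,d)
crop(im,150,160,420,340,2.9,"w2z")
o=manip.get_obs()["position"]
# in-hand rack: points
k=(d>0)&(abs(P[...,0]-.42)<.08)&(abs(P[...,1]-.232)<.1)
zs=P[k][:,2]; h,b=np.histogram(zs,bins=np.arange(.08,.26,.004)); print([(round(x,3),n) for x,n in zip(b,h) if n>60])
for v,u in [(200,200),(200,280),(200,370),(260,160),(260,405),(170,250),(170,330)]: print((u,v),P[v,u].round(4))
for v,u in [(283,63),(283,155),(260,60),(260,100),(260,150),(300,100)]: print((u,v),P[v,u].round(4))
E
python3 w2.py
```

```text
[(np.float64(0.116), np.int64(74)), (np.float64(0.12), np.int64(6463)), (np.float64(0.124), np.int64(2362)), (np.float64(0.128), np.int64(1221)), (np.float64(0.132), np.int64(319)), (np.float64(0.136), np.int64(317)), (np.float64(0.14), np.int64(408)), (np.float64(0.144), np.int64(436)), (np.float64(0.148), np.int64(297)), (np.float64(0.152), np.int64(313)), (np.float64(0.156), np.int64(268)), (np.float64(0.16), np.int64(356)), (np.float64(0.164), np.int64(144)), (np.float64(0.168), np.int64(183)), (np.float64(0.172), np.int64(217)), (np.float64(0.176), np.int64(134)), (np.float64(0.188), np.int64(71)), (np.float64(0.192), np.int64(418)), (np.float64(0.196), np.int64(2042)), (np.float64(0.2), np.int64(12209)), (np.float64(0.204), np.int64(138)), (np.float64(0.208), np.int64(69)), (np.float64(0.212), np.int64(70)), (np.float64(0.216), np.int64(140)), (np.float64(0.22), np.int64(244)), (np.float64(0.224), np.int64(277)), (np.float64(0.228), np.int64(309)), (np.float64(0.232), np.int64(327)), (np.float64(0.236), np.int64(353)), (np.float64(0.24), np.int64(389)), (np.float64(0.244), np.int64(326)), (np.float64(0.248), np.int64(968)), (np.float64(0.252), np.int64(1971))]
(200, 200) [0.417  0.1585 0.124 ]
(280, 200) [0.3889 0.2243 0.2014]
(370, 200) [0.3858 0.2739 0.2017]
(160, 260) [0.5127 0.0924 0.0607]
(405, 260) [5.275e-01 4.026e-01 3.000e-04]
(250, 170) [0.3895 0.1994 0.1234]
(330, 170) [0.3857 0.2637 0.1228]
(63, 283) [0.5044 0.0278 0.1281]
(155, 283) [0.4994 0.1144 0.1256]
(60, 260) [ 0.5199 -0.0253  0.063 ]
(100, 260) [0.5171 0.0222 0.0617]
(150, 260) [0.5138 0.0805 0.0602]
(100, 300) [0.5144 0.0663 0.1359]
```

View pics/w2z.png

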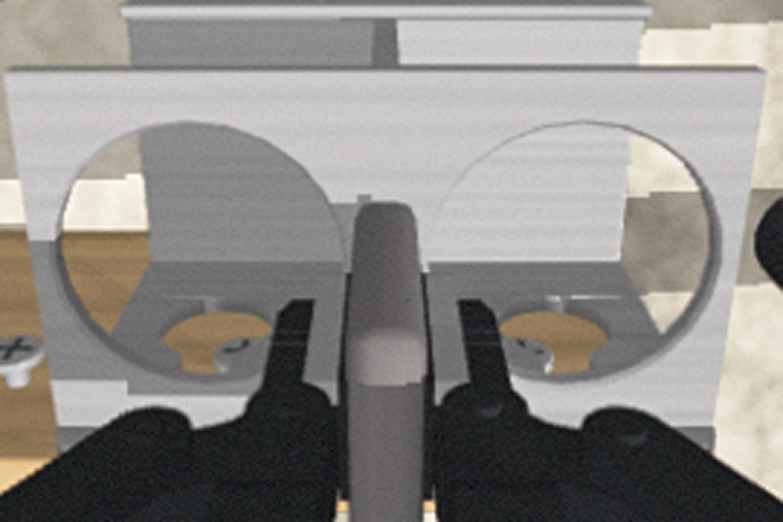

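```bash
cat > inhand.py <<'E'
from h import *
def inhand(name,obs,zlo,zhi):
    d=np.load(f"pics/{name}.npy");C=calib("wrist",obs);P=cloud(C,d);p=obs["position"]
    k=(d>0)&(abs(P[...,0]-p[0])<.08)&(abs(P[...,1]-p[1])<.1)&(P[...,2]>zlo)&(P[...,2]<zhi)
    Q=P[k]
    A=np.c_[Q[:,0]-p[0],Q[:,1]-p[1],np.ones(len(Q))]
    w=np.ones(len(Q),bool)
    for _ in range(5):
        s=np.linalg.lstsq(A[w],Q[w,2],rcond=None)[0]; w=abs(A@s-Q[:,2])<.003
    Q=Q[w]; print("shelf plane slope deg",np.degrees(s[:2]).round(2),"z at tcp",s[2].round(4),len(Q))
    r=cv2.minAreaRect((Q[:,:2]*1000).astype(np.float32)); print(r)
    # front edge line & left/right edges
    f=[]
    for y in np.arange(p[1]-.06,p[1]+.06,.004):
        q=Q[abs(Q[:,1]-y)<.002]
        if len(q)>3: f.append((y,np.percentile(q[:,0],2)))
    f=np.array(f); c=np.polyfit(f[:,0],f[:,1],1); print("front edge yaw",-np.degrees(np.arctan(c[0])).round(2),"x at tcp y",np.polyval(c,p[1]).round(4))
    fx=Q[Q[:,0]<np.polyval(c,Q[:,1])+.012]; e=np.percentile(fx[:,1],[.5,99.5]); print("front y ends",e.round(4),"mid",e.mean().round(4),"at x",fx[:,0].mean().round(4))
if __name__=="__main__":
    import sys; o=manip.get_obs(); inhand(sys.argv[1],o,float(sys.argv[2]),float(sys.argv[3]))
E
python3 inhand.py wrist2 .19 .207
```

```text
shelf plane slope deg [-0.05 -0.21] z at tcp 0.2014 12960
((404.66473388671875, 227.4846649169922), (112.36241912841797, 146.78768920898438), 3.342491388320923)
front edge yaw 8.8 x at tcp y 0.3773
front y ends [0.1539 0.2957] mid 0.2248 at x 0.3839
```

```bash
python3 - <<'E'
from h import *
o=manip.get_obs();d=np.load("pics/wrist2.npy");C=calib("wrist",o);P=cloud(C,d)
R=Rn.from_quat(o["ee_rot"]).as_matrix();print(o["ee_rot"],o["position"],Rn.from_quat(o["ee_rot"]).as_matrix().round(4))
T=(P-o["position"])@R
for v,u in [(186,155),(186,280),(186,410),(200,280),(200,370),(163,195),(163,372),(240,285)]: print((u,v),d[v,u],T[v,u].round(4))
print(viewer.calibration("wrist")["cx"])
# rack-front edge rows per column
g=cv2.cvtColor(cv2.imread("pics/wrist2.png"),cv2.COLOR_BGR2GRAY)
m=(T[...,2]>.0)&(T[...,2]<.02)&(d>0)
for u in [155,170,200,240,280,320,360,400,410]:
    v=np.where(m[:230,u])[0]; print(u,v.min() if len(v) else None, T[v.min(),u].round(4) if len(v) else '')
for v in [188,192,198]:
    u=np.where(m[v])[0]; print(v,u.min(),u.max(),T[v,u.min()].round(4),T[v,u.max()].round(4))
E
```

```text
[-3.02132809e-02  9.99543234e-01 -5.06862285e-04 -4.72819627e-04] [0.42536234 0.22843567 0.2137704 ] [[-9.982e-01 -6.040e-02 -9.000e-04]
 [-6.040e-02  9.982e-01 -1.000e-03]
 [ 1.000e-03 -1.000e-03 -1.000e+00]]
(155, 186) 0.1593956 [ 0.0447 -0.0704  0.0125]
(280, 186) 0.15874572 [ 0.0447 -0.0019  0.0118]
(410, 186) 0.16071226 [0.0443 0.0699 0.0137]
(280, 200) 0.16195956 [ 0.0366 -0.0019  0.0124]
(370, 200) 0.16159964 [0.0367 0.0478 0.0121]
(195, 163) 0.22681293 [ 0.0445 -0.0686  0.0837]
(372, 163) 0.22556245 [0.0446 0.0685 0.0825]
(285, 240) 0.15027075 [ 0.0207  0.0007 -0.0054]
282.7019388100506
155 182 [ 0.0456 -0.0726  0.018 ]
170 182 [ 0.0459 -0.0634  0.0164]
200 182 [ 0.0456 -0.0468  0.0175]
240 182 [ 0.0456 -0.0243  0.0175]
280 182 [ 0.0458 -0.0019  0.0163]
320 182 [0.0454 0.0205 0.0182]
360 182 [0.046  0.0424 0.0159]
400 71 [0.1032 0.0592 0.0192]
410 70 [0.1036 0.0638 0.0179]
188 151 413 [ 0.0436 -0.0728  0.0125] [0.0434 0.0713 0.0127]
192 152 413 [ 0.0415 -0.0723  0.0118] [0.0411 0.0717 0.0129]
198 153 412 [ 0.038  -0.0722  0.0119] [0.0379 0.0712 0.012 ]
```

```bash
python3 go.py .431 .232 .1752 3.5
```

```text
t 5.72 pos [0.4254 0.2284 0.2138] yaw 3.46 F [ 0.6 -0.1 -3.9] M [ 0.   -0.    0.02] w 0.126
rot [-0.06 -0.06 -0.04] shift [-5.8  3.2 38.6] mm
```

Call:
move_arm([
  [-0.002, 0.0032, 0.02, 0, 0, 0, -1],
  [-0.0038, 0, 0.0186, 0, 0, 0, -1],
  [0, 0, 0, 0, 0, 0, -1],
  [0, 0, 0, 0, 0, 0, -1],
])

```text
clock: 6.22
position: [0.4314, 0.2325, 0.1765]
ee_rot: [-0.03, 1.0, 0.0, 0.0]
ft_force: [0.3, 0.8, -3.9]
grip_width: 0.131
```

```bash
python3 go.py .431 .232 .1752 3.5; python3 - <<'E'
from h import *
im,d,C=shot("wrist","w3"); crop(im,150,160,420,340,2.9,"w3z")
im,d,C=shot("scene","s3"); crop(im,130,90,310,230,4,"s3z")
E
```

```text
t 6.22 pos [0.4314 0.2325 0.1765] yaw 3.44 F [ 0.3  0.8 -3.9] M [-0.01  0.04  0.02] w 0.131
rot [ 0.03  0.03 -0.06] shift [ 0.5 -0.5  1.3] mm
```

View pics/w3z.png

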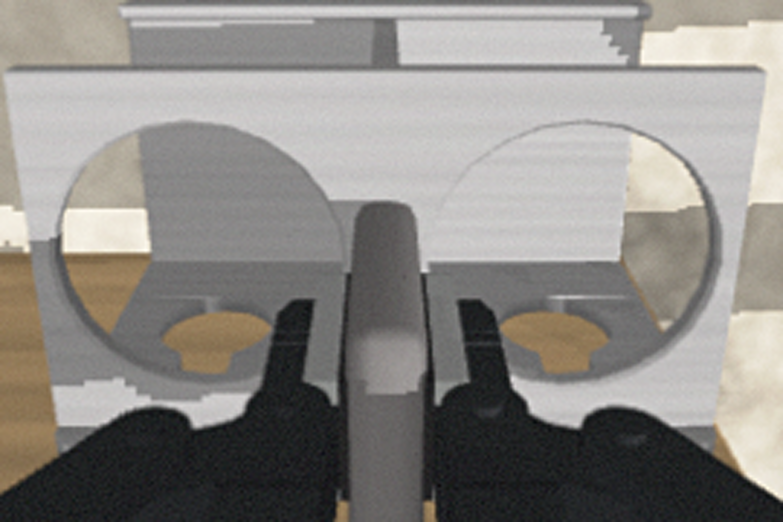

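View pics/s3z.png

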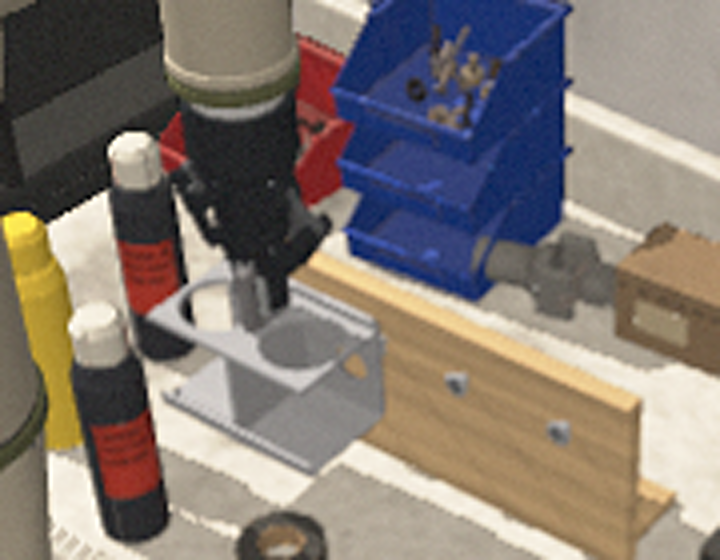

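Call:
move_arm([
  [-0.008, 0, 0, 0, 0, 0, -1],
  [-0.008, 0, 0.001, 0, 0, 0, -1],
  [-0.006, 0, 0, 0, 0, 0, -1],
  [-0.004, 0, 0, 0, 0, 0, -1],
  [0, 0, 0, 0, 0, 0, -1],
])

```text
clock: 6.95
position: [0.4573, 0.2344, 0.1746]
ee_rot: [-0.03, 1.0, -0.0, -0.0]
ft_force: [0.4, -0.2, -3.8]
grip_width: 0.131
```

```bash
python3 go.py .4657 .2342 .1752 3.5
```

```text
t 6.95 pos [0.4573 0.2344 0.1746] yaw 3.49 F [ 0.4 -0.2 -3.8] M [0.04 0.04 0.02] w 0.131
rot [-0.01 -0.01 -0.01] shift [-8.3 -0.7 -0.6] mm
```

Call:
move_arm([
  [-0.002, -0.0006, 0, 0, 0, 0, -1],
  [-0.002, 0, 0, 0, 0, 0, -1],
  [-0.002, 0, 0, 0, 0, 0, -1],
  [0, 0, 0, 0, 0, 0, -1],
])

```text
clock: 7.45
position: [0.4632, 0.2343, 0.1747]
ee_rot: [-0.031, 1.0, 0.0, 0.0]
ft_force: [0.6, 0.6, -4.7]
grip_width: 0.131
```

```bash
python3 go.py .4657 .2342 .1752 3.5
```

```text
t 7.45 pos [0.4632 0.2343 0.1747] yaw 3.5 F [ 0.6  0.6 -4.7] M [-0.06  0.06  0.03] w 0.131
rot [ 0.  0. -0.] shift [-2.5 -0.2 -0.5] mm
```

Call:
move_arm([
  [-0.001, 0, 0, 0, 0, 0, -1],
  [-0.001, 0, 0, 0, 0, 0, -1],
  [0, 0, 0, 0, 0, 0, -1],
])

```text
clock: 7.82
position: [0.4644, 0.2344, 0.1746]
ee_rot: [-0.031, 1.0, -0.0, -0.001]
ft_force: [-5.2, -1.3, -1.2]
grip_width: 0.129
```

Call:
move_arm([
  [-0.001, 0, 0, 0, 0, 0, -1],
  [0, 0, 0, 0, 0, 0, -1],
])

```text
clock: 8.07
position: [0.4645, 0.2345, 0.1744]
ee_rot: [-0.031, 1.0, -0.0, -0.002]
ft_force: [-10.6, -0.8, 1.3]
grip_width: 0.129
```

```bash
python3 go.py .4657 .2342 .1752 3.5
```

```text
t 8.07 pos [0.4645 0.2345 0.1744] yaw 3.54 F [-10.6  -0.8   1.3] M [-0.34  2.21  0.05] w 0.129
rot [-0.02 -0.2   0.04] shift [-1.2 -0.4 -0.8] mm
```

Call:
move_arm([
  [0.003, -0.0003, 0, 0, 0, 0, -1],
  [0, 0, 0.004, 0, 0, 0, -1],
  [0, 0, 0.004, 0, 0, 0, -1],
  [0, 0, 0.004, 0, 0, 0, -1],
  [0, 0, 0.002, 0, 0, 0, -1],
  [0, 0, 0, 0, 0, 0, -1],
])

```text
clock: 8.82
position: [0.4631, 0.2339, 0.1605]
ee_rot: [-0.03, 1.0, -0.0, -0.0]
ft_force: [-0.2, 0.9, -4.7]
grip_width: 0.134
```

```bash
python3 go.py .463 .2342 .1512 3.5
```

```text
t 8.82 pos [0.4631 0.2339 0.1605] yaw 3.5 F [-0.2  0.9 -4.7] M [0.04 0.04 0.01] w 0.134
rot [-0.01 -0.01 -0.  ] shift [0.1 0.3 9.3] mm
```

Call:
move_arm([
  [0, 0, 0.003, 0, 0, 0, -1],
  [0, 0, 0.003, 0, 0, 0, -1],
  [0, 0, 0.002, 0, 0, 0, -1],
  [0, 0, 0, 0, 0, 0, -1],
])

```text
clock: 9.32
position: [0.4631, 0.2339, 0.1525]
ee_rot: [-0.031, 1.0, -0.0, -0.0]
ft_force: [0.3, -0.7, -4.8]
grip_width: 0.13
```

```bash
python3 go.py .463 .2342 .1512 3.5
```

```text
t 9.32 pos [0.4631 0.2339 0.1525] yaw 3.5 F [ 0.3 -0.7 -4.8] M [ 0.01  0.03 -0.01] w 0.13
rot [-0.01 -0.02 -0.  ] shift [0.  0.3 1.3] mm
```

Call:
move_arm([
  [0, 0, 0.001, 0, 0, 0, -1],
  [0, 0, 0.001, 0, 0, 0, -1],
  [0, 0, 0, 0, 0, 0, -1],
])

```text
clock: 9.7
position: [0.4632, 0.234, 0.1508]
ee_rot: [-0.031, 1.0, 0.0, 0.0]
ft_force: [-1.0, -1.2, -3.9]
grip_width: 0.128
```

Call:
move_arm([
  [0, 0, 0.001, 0, 0, 0, -1],
  [0, 0, 0, 0, 0, 0, -1],
])

```text
clock: 9.95
position: [0.4632, 0.2341, 0.1505]
ee_rot: [-0.031, 1.0, 0.0, 0.0]
ft_force: [-4.0, -2.1, 6.0]
grip_width: 0.128
```

```bash
python3 go.py .463 .2342 .1512 3.5
```

```text
t 9.95 pos [0.4632 0.2341 0.1505] yaw 3.5 F [-4.  -2.1  6. ] M [-0.45  0.72 -0.01] w 0.128
rot [0.04 0.02 0.  ] shift [ 0.2  0.1 -0.7] mm
```

Call:
move_arm([
  [0, 0, 0, 0, 0, 0, 0.2],
  [0, 0, 0, 0, 0, 0, 0.2],
  [0, 0, 0, 0, 0, 0, 0.2],
  [0, 0, -0.03, 0, 0, 0, 0.2],
  [0, 0, -0.04, 0, 0, 0, 0.2],
  [0, 0, -0.05, 0, 0, 0, 1],
  [0, 0, -0.05, 0, 0, 0, 1],
  [0, 0, 0, 0, 0, 0, 1],
])

```text
clock: 10.95
position: [0.4646, 0.2346, 0.3236]
ee_rot: [-0.03, 1.0, 0.002, 0.003]
ft_force: [-0.2, 0.3, -0.2]
grip_width: 1.002
```

```bash
python3 go.py .435 -.35 .32 3.5; python3 - <<'E'
from h import *
im,d,C=shot("wrist","w4"); crop(im,100,60,460,330,2.2,"w4z")
im,d,C=shot("scene","s4"); crop(im,130,90,330,240,4,"s4z")
im,d,C=shot("top","t4")
hsv=cv2.cvtColor(im,cv2.COLOR_BGR2HSV);P=cloud(C,d)
k=(d>0)&(P[...,0]>.37)&(P[...,0]<.55)&(P[...,1]>-.45)&(P[...,1]<-.22)&(hsv[...,1]<60)
for a,b in((.078,.092),(.1,.145)):
    s=P[k&(P[...,2]>a)&(P[...,2]<b)];print(cv2.minAreaRect((s[:,:2]*1000).astype(np.float32)))
E
```

```text
t 10.95 pos [0.4646 0.2346 0.3236] yaw 3.49 F [-0.2  0.3 -0.2] M [-0.01 -0.    0.02] w 1.002
rot [ 0.22  0.32 -0.01] shift [  65.2 -581.7    3.6] mm
((431.6394348144531, -353.2622375488281), (85.63916778564453, 148.0521697998047), 3.42285418510437)
((435.21533203125, -350.7055969238281), (41.84598922729492, 13.436253547668457), 4.836955547332764)
```

View pics/w4z.png

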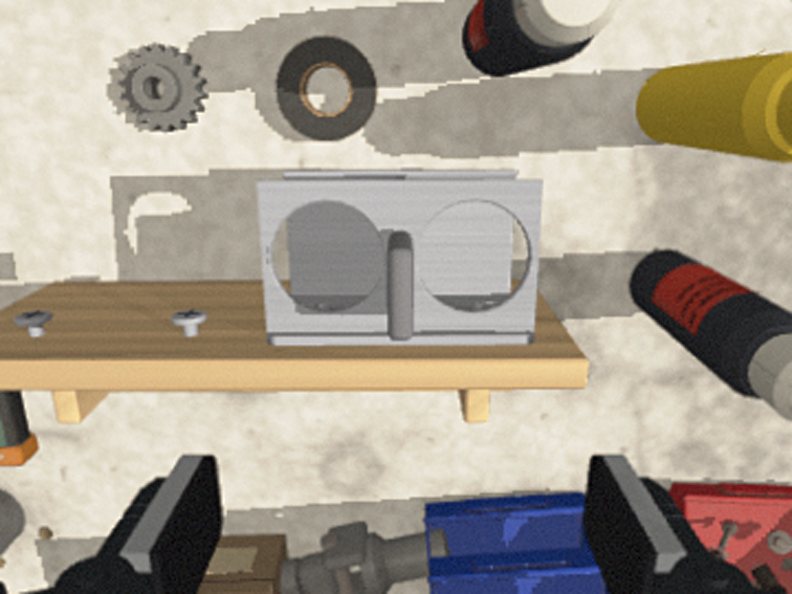

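View pics/s4z.png

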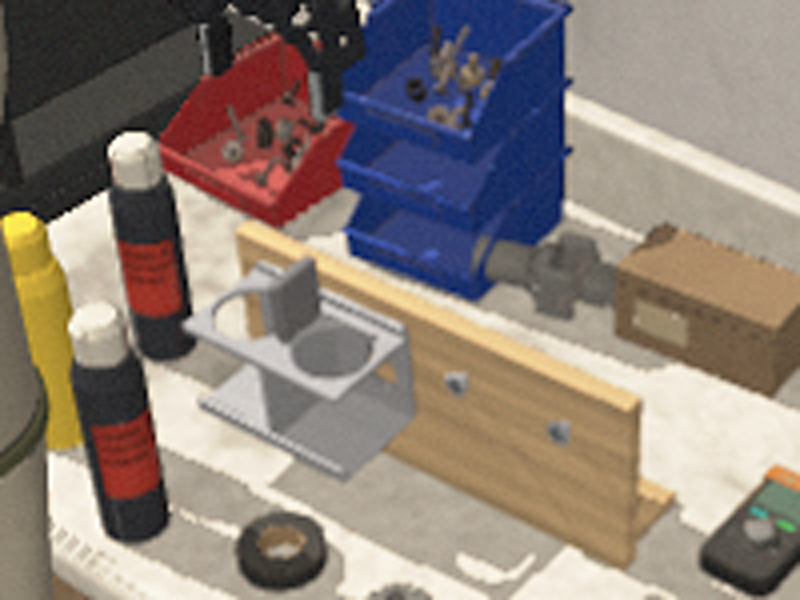

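The left rack hangs seated on its pair: the wrist view shows its plate on the board (px ~(400,340)), and it's level in the scene view. On to the second rack.

Call:
move_arm([
  [0.005, -0.0447, 0, 0, 0, 0, 1],
  [0.005, -0.0447, 0, 0, 0, 0, 1],
  [0.005, -0.0447, 0, 0, 0, 0, 1],
  [0.005, -0.0447, 0, 0, 0, 0, 1],
  [0.005, -0.0447, 0, 0, 0, 0, 1],
  [0.005, -0.0447, 0, 0, 0, 0, 1],
  [0.005, -0.0447, 0, 0, 0, 0, 1],
  [0.005, -0.0447, 0, 0, 0, 0, 1],
  [0.005, -0.0447, 0, 0, 0, 0, 1],
  [0.005, -0.0447, 0, 0, 0, 0, 1],
])

```text
clock: 12.35
position: [0.4397, -0.2164, 0.3185]
ee_rot: [-0.031, 1.0, 0.0, -0.001]
ft_force: [1.1, -0.2, -0.6]
grip_width: 1.0
```

Call:
move_arm([
  [0.005, -0.0447, 0, 0, 0, 0, 1],
  [0.005, -0.0447, 0, 0, 0, 0, 1],
  [0.005, -0.0447, 0, 0, 0, 0, 1],
  [0, 0, 0, 0, 0, 0, 1],
  [0, 0, 0, 0, 0, 0, 1],
])

```text
clock: 12.98
position: [0.4335, -0.3495, 0.3186]
ee_rot: [-0.03, 1.0, 0.0, -0.001]
ft_force: [1.4, 0.2, -0.2]
grip_width: 0.996
```

```bash
python3 - <<'E'
from h import *
from go import go
im,d,C=shot("wrist","w5"); P=cloud(C,d)
k=(d>0)&(P[...,0]>.365)&(P[...,0]<.53)&(P[...,1]>-.45)&(P[...,1]<-.22)
s=P[k&(P[...,2]>.076)&(P[...,2]<.092)]; t=P[k&(P[...,2]>.1)&(P[...,2]<.145)]
for q in(s,t): print(cv2.minAreaRect((q[:,:2]*1000).astype(np.float32)),np.median(q[:,2]),q[:,2].max(),len(q))
go(.433,-.3507,.0945,3.5)
E
```

```text
((430.78125, -353.2996826171875), (85.22425079345703, 144.57981872558594), 3.425340414047241) 0.08265088073977161 0.09168543166595661 3801
((434.3517761230469, -353.0131530761719), (43.08094787597656, 11.814882278442383), 3.3555996417999268) 0.1337543288491968 0.13633205978062946 415
t 13.03 pos [ 0.4339 -0.3489  0.319 ] yaw 3.56 F [-0.2 -0.5  0.3] M [ 0.05 -0.02  0.04] w 0.998
rot [ 0.06 -0.05  0.06] shift [  1.1  -1.7 224.5] mm
```

View pics/w5.png

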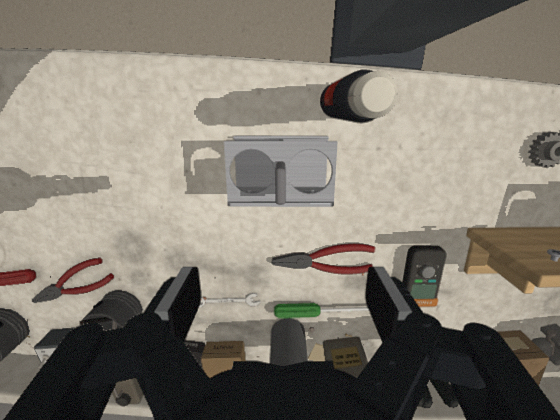

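Call:
move_arm([
  [-0.0005, -0.003, 0.05, 0, 0, 0, 1],
  [0, 0, 0.05, 0, 0, 0, 1],
  [0, 0, 0.05, 0, 0, 0, 1],
  [0, 0, 0.045, 0, 0, 0, 1],
  [0, 0, 0.0295, 0, 0, 0, 1],
  [0, 0, 0, 0, 0, 0, 1],
])

```text
clock: 13.78
position: [0.4341, -0.3507, 0.0937]
ee_rot: [-0.032, 1.0, 0.001, -0.001]
ft_force: [1.0, -0.5, -0.1]
grip_width: 1.0
```

Call:
move_arm([
  [0, 0, 0, 0, 0, 0, -1],
  [0, 0, 0, 0, 0, 0, -1],
  [0, 0, 0, 0, 0, 0, -1],
  [0, 0, 0, 0, 0, 0, -1],
  [0, 0, 0, 0, 0, 0, -1],
  [0, 0, 0, 0, 0, 0, -1],
], force=80)

```text
clock: 14.52
position: [0.4347, -0.3529, 0.0955]
ee_rot: [-0.031, 1.0, 0.0, 0.0]
ft_force: [-0.1, 2.1, 5.9]
grip_width: 0.131
```

```bash
python3 go.py .434 -.353 .21 3.5
```

```text
t 14.53 pos [ 0.4347 -0.3529  0.0955] yaw 3.51 F [-0.1  2.1  5.9] M [ 0.28  0.1  -0.02] w 0.131
rot [0.01 0.02 0.01] shift [   0.7   -0.  -114.5] mm
```

Call:
move_arm([
  [0, 0, -0.02, 0, 0, 0, -1],
  [0, 0, -0.04, 0, 0, 0, -1],
  [0, 0, -0.04, 0, 0, 0, -1],
  [0, 0, -0.02, 0, 0, 0, -1],
  [0, 0, 0, 0, 0, 0, -1],
])

```text
clock: 15.15
position: [0.4348, -0.3536, 0.2169]
ee_rot: [-0.03, 1.0, -0.001, 0.001]
ft_force: [-0.1, -0.3, -5.2]
grip_width: 0.128
```

```bash
python3 go.py .434 .0674 .215 3.5
```

```text
t 15.15 pos [ 0.4348 -0.3536  0.2169] yaw 3.48 F [-0.1 -0.3 -5.2] M [-0.03 -0.03 -0.03] w 0.128
rot [-0.06  0.14 -0.02] shift [-24.9 420.2   1.9] mm
```

Call:
move_arm([
  [-0.0025, 0.042, 0, 0, 0, 0, -1],
  [-0.0025, 0.042, 0, 0, 0, 0, -1],
  [-0.0025, 0.042, 0, 0, 0, 0, -1],
  [-0.0025, 0.042, 0, 0, 0, 0, -1],
  [-0.0025, 0.042, 0, 0, 0, 0, -1],
  [-0.0025, 0.042, 0, 0, 0, 0, -1],
  [-0.0025, 0.042, 0, 0, 0, 0, -1],
  [-0.0025, 0.042, 0, 0, 0, 0, -1],
  [-0.0025, 0.042, 0, 0, 0, 0, -1],
  [-0.0025, 0.042, 0, 0, 0, 0, -1],
])

```text
clock: 16.4
position: [0.4329, 0.0688, 0.2142]
ee_rot: [-0.03, 1.0, -0.0, -0.001]
ft_force: [0.6, -0.3, -3.0]
grip_width: 0.13
```

Call:
move_arm([
  [0, 0, 0, 0, 0, 0, -1],
  [0, 0, 0, 0, 0, 0, -1],
  [0, 0, 0, 0, 0, 0, -1],
  [0, 0, 0, 0, 0, 0, -1],
])

```text
clock: 16.9
position: [0.4337, 0.0671, 0.2151]
ee_rot: [-0.03, 1.0, 0.0, -0.0]
ft_force: [0.5, -0.8, -4.6]
grip_width: 0.125
```

```bash
cat > hand.py <<'E'
from h import *
def hand(name):
    o=manip.get_obs(); im,d,C=shot("wrist",name); P=cloud(C,d)
    R=Rn.from_quat(o["ee_rot"]).as_matrix(); T=(P-o["position"])@R
    m=(T[...,2]>.005)&(T[...,2]<.02)&(d>0)
    for v in [190,194,198]:
        u=np.where(m[v])[0]; u=u[(u>120)&(u<440)]; print(v,u.min(),u.max(),T[v,u.min()].round(4),T[v,u.max()].round(4),"mid",(T[v,u.min(),1]+T[v,u.max(),1])/2)
    for u in [165,200,360,400]:
        v=np.where(m[150:230,u])[0]+150; print(u,v.min(),T[v.min()+2,u].round(4))
    crop(im,150,160,420,340,2.9,name+"z")
if __name__=="__main__":
    import sys; hand(sys.argv[1])
E
python3 go.py .4395 .0674 .1752 3.5; python3 hand.py w6
```

```text
t 16.9 pos [0.4337 0.0671 0.2151] yaw 3.42 F [ 0.5 -0.8 -4.6] M [ 0.02  0.04 -0.03] w 0.125
rot [ 0.01 -0.01 -0.08] shift [-5.8 -0.  39.9] mm
190 153 413 [ 0.0423 -0.0721  0.013 ] [0.0424 0.0713 0.0125] mid -0.00039384041842577266
194 153 412 [ 0.0401 -0.0723  0.0126] [0.0398 0.0715 0.0135] mid -0.0003581370307401896
198 154 412 [ 0.0377 -0.0722  0.013 ] [0.0378 0.0713 0.0122] mid -0.0004539945615411184
165 180 [ 0.047  -0.0645  0.0123]
200 180 [ 0.0468 -0.0454  0.0127]
360 181 [0.0462 0.0416 0.0128]
400 181 [0.0464 0.0634 0.0121]
```

View pics/w6z.png

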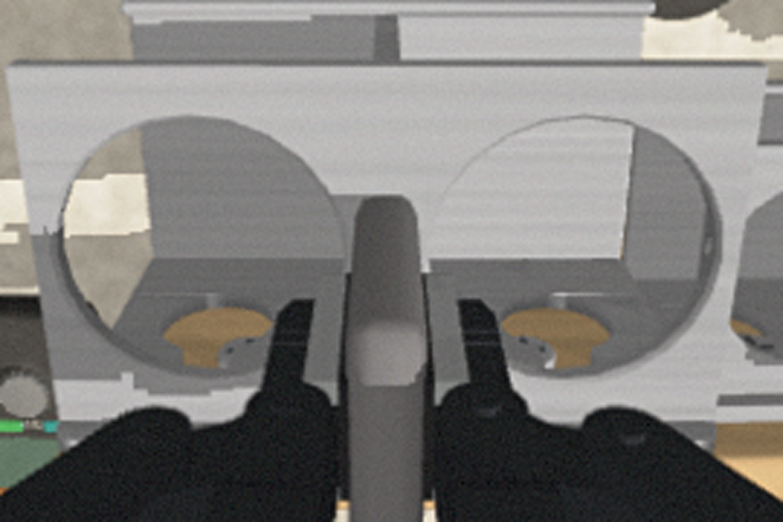

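Screw heads appear centred in the keyholes (crop columns 217 and 556 against hole edges 163 and 608). Going in.

Call:
move_arm([
  [-0.002, 0, 0.02, 0, 0, 0, -1],
  [-0.004, 0, 0.0198, 0, 0, 0, -1],
  [0, 0, 0, 0, 0, 0, -1],
  [-0.008, 0, 0, 0, 0, 0, -1],
  [-0.008, 0, 0, 0, 0, 0, -1],
  [-0.006, 0, 0, 0, 0, 0, -1],
  [-0.004, 0, 0, 0, 0, 0, -1],
  [0, 0, 0, 0, 0, 0, -1],
])

```text
clock: 17.95
position: [0.4659, 0.0697, 0.1754]
ee_rot: [-0.03, 1.0, -0.0, -0.0]
ft_force: [-0.3, 0.3, -4.8]
grip_width: 0.129
```

```bash
python3 go.py .475 .0695 .1752 3.5
```

```text
t 17.95 pos [0.4659 0.0697 0.1754] yaw 3.49 F [-0.3  0.3 -4.8] M [-0.03  0.07 -0.08] w 0.129
rot [-0.01 -0.   -0.01] shift [-9.1 -0.7  0.2] mm
```

Call:
move_arm([
  [-0.002, -0.0004, 0, 0, 0, 0, -1],
  [-0.002, 0, 0, 0, 0, 0, -1],
  [-0.002, 0, 0, 0, 0, 0, -1],
  [-0.001, 0, 0, 0, 0, 0, -1],
  [0, 0, 0, 0, 0, 0, -1],
])

```text
clock: 18.58
position: [0.4727, 0.0698, 0.1754]
ee_rot: [-0.031, 1.0, -0.0, -0.0]
ft_force: [0.1, 0.4, -3.8]
grip_width: 0.129
```

Call:
move_arm([
  [-0.001, 0, 0, 0, 0, 0, -1],
  [0, 0, 0, 0, 0, 0, -1],
])

```text
clock: 18.82
position: [0.4737, 0.0698, 0.1754]
ee_rot: [-0.031, 1.0, 0.0, 0.0]
ft_force: [0.4, -0.3, -3.8]
grip_width: 0.128
```

Call:
move_arm([
  [-0.001, 0, 0, 0, 0, 0, -1],
  [0, 0, 0, 0, 0, 0, -1],
])

```text
clock: 19.08
position: [0.4748, 0.0699, 0.1754]
ee_rot: [-0.031, 1.0, 0.0, 0.0]
ft_force: [-0.5, 1.3, -4.2]
grip_width: 0.129
```

```bash
python3 go.py .475 .0695 .1752 3.5
```

```text
t 19.07 pos [0.4748 0.0699 0.1754] yaw 3.5 F [-0.5  1.3 -4.2] M [-0.03  0.1   0.01] w 0.129
rot [ 0.  0. -0.] shift [-0.2 -0.4  0.2] mm
```

Call:
move_arm([
  [-0.001, 0, 0, 0, 0, 0, -1],
  [0, 0, 0, 0, 0, 0, -1],
])

```text
clock: 19.32
position: [0.4756, 0.0699, 0.1753]
ee_rot: [-0.031, 1.0, -0.0, -0.0]
ft_force: [-0.5, 0.5, -3.9]
grip_width: 0.129
```

Call:
move_arm([
  [-0.001, 0, 0, 0, 0, 0, -1],
  [0, 0, 0, 0, 0, 0, -1],
])

```text
clock: 19.58
position: [0.4757, 0.0699, 0.1751]
ee_rot: [-0.031, 1.0, -0.0, -0.001]
ft_force: [-6.5, -0.6, -1.3]
grip_width: 0.13
```

Contact with the board. Back off about 1.5 mm and slide down.

Call:
move_arm([
  [0.0026, 0, 0, 0, 0, 0, -1],
  [0, 0, 0.004, 0, 0, 0, -1],
  [0, 0, 0.004, 0, 0, 0, -1],
  [0, 0, 0.004, 0, 0, 0, -1],
  [0, 0, 0.002, 0, 0, 0, -1],
  [0, 0, 0, 0, 0, 0, -1],
])

```text
clock: 20.32
position: [0.474, 0.0698, 0.1612]
ee_rot: [-0.031, 1.0, -0.0, -0.0]
ft_force: [-0.7, -0.4, -4.2]
grip_width: 0.127
```

Call:
move_arm([
  [0, 0, 0.003, 0, 0, 0, -1],
  [0, 0, 0.003, 0, 0, 0, -1],
  [0, 0, 0.002, 0, 0, 0, -1],
  [0, 0, 0, 0, 0, 0, -1],
])

```text
clock: 20.82
position: [0.474, 0.0698, 0.1532]
ee_rot: [-0.031, 1.0, -0.0, -0.0]
ft_force: [-0.9, -0.1, -3.1]
grip_width: 0.132
```

```bash
python3 go.py .475 .0695 .1512 3.5
```

```text
t 20.82 pos [0.474  0.0698 0.1532] yaw 3.5 F [-0.9 -0.1 -3.1] M [-0.02  0.02  0.01] w 0.132
rot [-0.   -0.02 -0.  ] shift [-1.  -0.4  2. ] mm
```

Call:
move_arm([
  [0, 0, 0.001, 0, 0, 0, -1],
  [0, 0, 0.001, 0, 0, 0, -1],
  [0, 0, 0, 0, 0, 0, -1],
])

```text
clock: 21.2
position: [0.4742, 0.0699, 0.1515]
ee_rot: [-0.031, 1.0, 0.0, 0.0]
ft_force: [-0.4, 0.2, -3.6]
grip_width: 0.13
```

Call:
move_arm([
  [0, 0, 0.001, 0, 0, 0, -1],
  [0, 0, 0, 0, 0, 0, -1],
])

```text
clock: 21.45
position: [0.4742, 0.0699, 0.1511]
ee_rot: [-0.031, 1.0, 0.0, 0.0]
ft_force: [-4.7, 0.6, 6.7]
grip_width: 0.131
```

Call:
move_arm([
  [0, 0, 0.001, 0, 0, 0, -1],
  [0, 0, 0, 0, 0, 0, -1],
])

```text
clock: 21.7
position: [0.4743, 0.07, 0.1508]
ee_rot: [-0.03, 1.0, 0.001, 0.0]
ft_force: [-10.3, -1.3, 16.6]
grip_width: 0.134
```

Seated. Release, rise, look.

Call:
move_arm([
  [0, 0, -0.001, 0, 0, 0, 0.2],
  [0, 0, 0, 0, 0, 0, 0.2],
  [0, 0, 0, 0, 0, 0, 0.2],
  [0, 0, -0.03, 0, 0, 0, 0.2],
  [0, 0, -0.04, 0, 0, 0, 0.2],
  [0, 0, -0.05, 0, 0, 0, 1],
  [0.05, 0, -0.04, 0, 0, 0, 1],
  [0.05, 0, 0, 0, 0, 0, 1],
  [0, 0, 0, 0, 0, 0, 1],
  [0, 0, 0, 0, 0, 0, 1],
])

```text
clock: 22.95
position: [0.3758, 0.0638, 0.3095]
ee_rot: [-0.031, 1.0, 0.0, 0.0]
ft_force: [1.2, -0.1, -0.2]
grip_width: 0.998
```

```bash
cat > meas.py <<'E'
from h import *
def racks(C,d,P,tag):
    c0=np.array([.4745,.0698]) ; c1=np.array([.4635,.2340])
    for nm,c in(("right",c0),("left",c1)):
        k=(d>0)&(np.hypot(P[...,0]-c[0],P[...,1]-c[1])<.1)&(abs(P[...,1]-c[1])<.082)&(P[...,0]<c[0]+.036)
        s=P[k&(P[...,2]>.130)&(P[...,2]<.147)]; t=P[k&(P[...,2]>.16)&(P[...,2]<.2)]
        for q in(s,t):
            if len(q)>20: print(tag,nm,cv2.minAreaRect((q[:,:2]*1000).astype(np.float32)),np.median(q[:,2]).round(4),len(q))
def caps(C,d,P,im,tag):
    hsv=cv2.cvtColor(im,cv2.COLOR_BGR2HSV)
    k=((d>0)&(P[...,2]>.165)&(P[...,2]<.215)&(P[...,0]>.2)&(P[...,0]<.6)&(P[...,1]>-.5)&(P[...,1]<.62)).astype(np.uint8)
    nn,lab,st,ce=cv2.connectedComponentsWithStats(k)
    for i in range(1,nn):
        if st[i,4]>60:
            q=P[lab==i]; top=q[q[:,2]>q[:,2].max()-.012]
            print(tag,"cap",ce[i].round(0),st[i,4],"z",q[:,2].max().round(4),[np.round(v,1) for v in cv2.minEnclosingCircle((top[:,:2]*1000).astype(np.float32))])
E
python3 - <<'E'
from meas import *
from go import go
go(.43,0,.3,3.5)
for n in("wrist","scene","top"):
    im,d,C=shot(n,n+"7");P=cloud(C,d);racks(C,d,P,n);caps(C,d,P,im,n)
im=cv2.imread("pics/scene7.png");crop(im,130,90,330,240,4,"s7z")
E
```

```text
t 22.95 pos [0.3758 0.0638 0.3095] yaw 3.51 F [ 1.2 -0.1 -0.2] M [ 0.    0.04 -0.03] w 0.998
rot [0.04 0.04 0.01] shift [-50.2 -67.    9.5] mm
wrist right ((469.9106750488281, 72.75238037109375), (89.9398193359375, 152.64205932617188), 3.405040740966797) 0.1366 4407
wrist right ((470.1048583984375, 68.9782485961914), (43.53132247924805, 11.94467830657959), 3.5579237937927246) 0.1877 536
wrist left ((459.6048278808594, 237.16409301757812), (88.5143814086914, 152.8752899169922), 3.251830577850342) 0.1366 3387
wrist left ((461.1979064941406, 232.63104248046875), (44.290077209472656, 13.051353454589844), 3.9491400718688965) 0.1829 896
wrist cap [522. 172.] 1967 z 0.201 [array([333.1, 290.8]), np.float64(19.7)]
wrist cap [282. 283.] 514 z 0.1907 [array([470.2,  68.4]), np.float64(21.8)]
wrist cap [431. 282.] 829 z 0.1918 [array([461.1, 231.8]), np.float64(22.2)]
scene right ((467.15472412109375, 71.62995910644531), (94.27944946289062, 153.3975372314453), 2.965070962905884) 0.1371 675
scene right ((488.4024658203125, 91.52952575683594), (99.52674102783203, 35.12139892578125), 47.0755577087
[... 691 characters left out ...]
98828125), (32.59196472167969, 9.492493629455566), 20.65015411376953) 0.1408 28
top left ((459.5446472167969, 250.4215087890625), (87.9182357788086, 121.10779571533203), 3.9139604568481445) 0.1385 609
top left ((462.15985107421875, 234.4339599609375), (43.428924560546875, 13.003591537475586), 3.715064764022827) 0.1886 117
top cap [122. 189.] 251 z 0.2039 [array([494.2, 431.9]), np.float64(19.5)]
top cap [200. 199.] 111 z 0.1942 [array([462.3, 232.6]), np.float64(21.7)]
top cap [126. 238.] 254 z 0.2049 [array([368.7, 414.9]), np.float64(19.6)]
top cap [407. 245.] 249 z 0.2041 [array([ 332.9, -274.3]), np.float64(19.2)]
top cap [176. 251.] 242 z 0.2044 [array([334. , 292.2]), np.float64(19.5)]
```

View pics/wrist7.png

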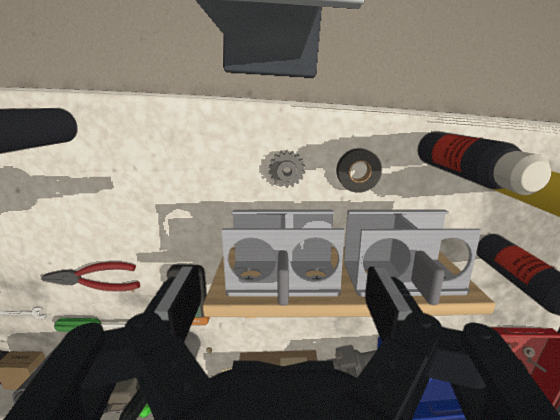

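View pics/s7z.png

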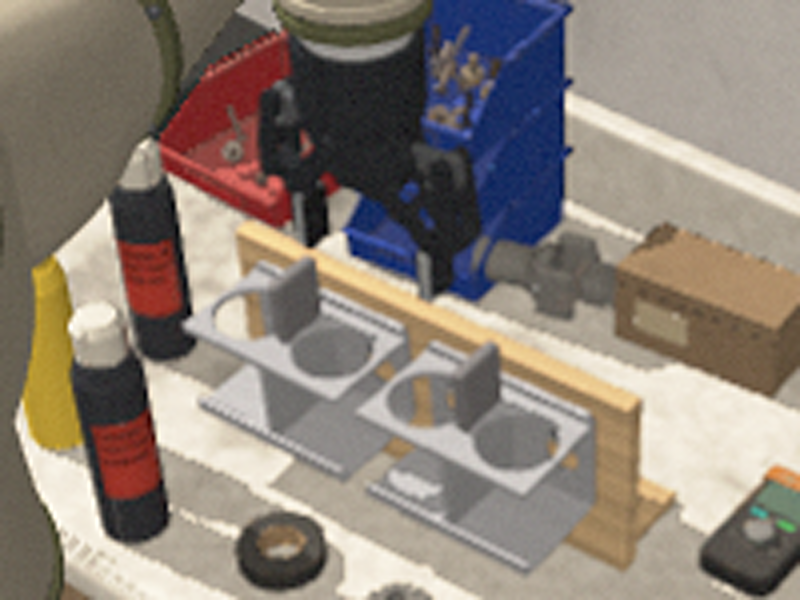

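View pics/top7.png

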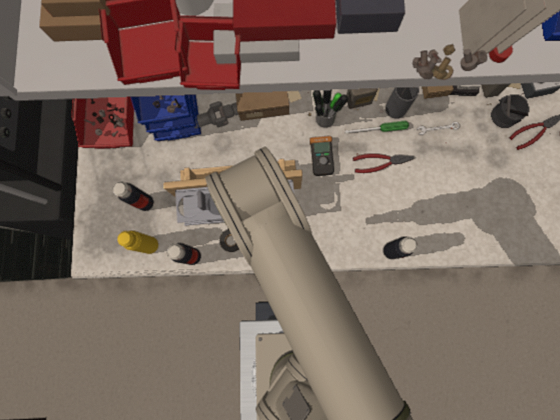

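```bash
cat > holes.py <<'E'
from h import *
from scipy.optimize import least_squares
def holes(C,d,P,c,yaw=3.5,tag=""):
    # c: approx tab xy ; rack-aligned fits of the shelf holes
    a=np.radians(yaw); ex=np.array([np.cos(a),np.sin(a)]); ey=np.array([-np.sin(a),np.cos(a)])
    Q=P[...,:2]-c; X=Q@ex; Y=Q@ey
    k=(d>0)&(X>-.06)&(X<.04)&(abs(Y)<.08)&(P[...,2]>.128)&(P[...,2]<.146)
    A=np.c_[X[k],Y[k],np.ones(k.sum())]; z=P[...,2][k]; w=np.ones(len(z),bool)
    for _ in range(6):
        s=np.linalg.lstsq(A[w],z[w],rcond=None)[0]; w=abs(A@s-z)<.0025
    print(tag,"slope deg",np.degrees(s[:2]).round(2),"z0",s[2].round(4),w.sum())
    m=np.zeros(d.shape,np.uint8); m[k]=w*1
    # re-cast mask pixels to the plane z=s[2], work in metric xy
    o,dd=rays(C,np.argwhere(m)[:,::-1]); 
    M=o+dd*((s[2]-o[2])/dd[:,2])[:,None]; mx=(M[:,:2]-c)@ex; my=(M[:,:2]-c)@ey
    for nm,sy in(("left",.038),("right",-.038)):
        g=np.array([-.007,sy]); 
        r=np.hypot(mx-g[0],my-g[1]); th=np.arctan2(my-g[1],mx-g[0])
        pts_=[]
        for t in np.arange(-np.pi,np.pi,.12):
            q=(abs(np.angle(np.exp(1j*(th-t))))<.06)&(r<.036)&(r>.018)
            if q.sum()>=2: i=np.where(q)[0][np.argmin(r[q])]; pts_.append((mx[i],my[i]))
        pts_=np.array(pts_)
        f=lambda p:np.hypot(pts_[:,0]-p[0],pts_[:,1]-p[1])-p[2]
        R=least_squares(f,[*g,.0295],loss="soft_l1",f_scale=.0007)
        cw=c+R.x[0]*ex+R.x[1]*ey
        print(tag,nm,"hole world",cw.round(4),"r",R.x[2].round(4),"n",len(pts_),"res",np.median(abs(f(R.x))).round(4))
E
python3 - <<'E'
from holes import *
for n in ("scene","top"):
    d=np.load(f"pics/{n}7.npy");C=calib(n);P=cloud(C,d)
    holes(C,d,P,np.array([.470,.069]),tag=n+" R"); holes(C,d,P,np.array([.461,.2325]),tag=n+" L")
d=np.load("pics/wrist7.npy");C=calib("wrist",manip.get_obs());P=cloud(C,d)
holes(C,d,P,np.array([.470,.069]),tag="wrist R"); holes(C,d,P,np.array([.461,.2325]),tag="wrist L")
E
```

```text
scene R slope deg [ 2.65 -0.18] z0 0.1375 439
scene R left hole world [0.4608 0.1053] r 0.0313 n 20 res 0.0008
scene R right hole world [0.4652 0.031 ] r 0.0312 n 33 res 0.0009
scene L slope deg [2.22 0.96] z0 0.1389 389
scene L left hole world [0.4509 0.2726] r 0.0294 n 22 res 0.0007
scene L right hole world [0.4549 0.1938] r 0.031 n 27 res 0.0009
top R slope deg [ 5.82 -9.72] z0 0.1274 22Traceback (most recent call last):
  File "<stdin>", line 4, in <module>
  File "holes.py", line 25, in holes
    R=least_squares(f,[*g,.0295],loss="soft_l1",f_scale=.0007)
    return func(*args, **kwargs)
    vector_fun = VectorFunction(
        fun_wrapped,
    ...<6 lines>...
        workers=workers
    )
    self._update_fun()
    ~~~~~~~~~~~~~~~~^^
    self.f = self.fun_wrapped(xp_copy(self.x))
             ~~~~~~~~~~~~~~~~^^^^^^^^^^^^^^^^^
    return np.atleast_1d(self.fun(x))
                         ~~~~~~~~^^^
    return self.f(x, *self.args, **self.kwargs)
           ~~~~~~^^^^^^^^^^^^^^^^^^^^^^^^^^^^^^
  File "holes.py", line 24, in <lambda>
    f=lambda p:np.hypot(pts_[:,0]-p[0],pts_[:,1]-p[1])-p[2]
                        ~~~~^^^^^
IndexError: too many indices for array: array is 1-dimensional, but 2 were indexed
```

```bash
python3 - <<'E'
from holes import *
d=np.load("pics/wrist7.npy");C=calib("wrist",manip.get_obs());P=cloud(C,d)
holes(C,d,P,np.array([.470,.069]),tag="wrist R"); holes(C,d,P,np.array([.461,.2325]),tag="wrist L")
E
python3 go.py .3315 -.275 .30 3.5
```

```text
wrist R slope deg [ 2.49 -0.09] z0 0.1363 3647
wrist R left hole world [0.4625 0.1059] r 0.0296 n 53 res 0.0003
wrist R right hole world [0.4671 0.0304] r 0.0296 n 53 res 0.0002
wrist L slope deg [ 1.83 -0.1 ] z0 0.1364 2873
wrist L left hole world [0.4536 0.269 ] r 0.0294 n 39 res 0.0003
wrist L right hole world [0.4578 0.1938] r 0.0292 n 43 res 0.0002
t 23.1 pos [0.376  0.0638 0.3091] yaw 3.46 F [ 0.3  0.3 -0.3] M [ 0.03  0.03 -0.01] w 1.0
rot [-0.06 -0.05 -0.04] shift [  65.1 -335.4    9.1] mm
```

Call:
move_arm([
  [0.0081, -0.042, 0, 0, 0, 0, 1],
  [0.0081, -0.042, 0, 0, 0, 0, 1],
  [0.0081, -0.042, 0, 0, 0, 0, 1],
  [0.0081, -0.042, 0, 0, 0, 0, 1],
  [0.0081, -0.042, 0, 0, 0, 0, 1],
  [0.0081, -0.042, 0, 0, 0, 0, 1],
  [0.0081, -0.042, 0, 0, 0, 0, 1],
  [0.0081, -0.042, 0, 0, 0, 0, 1],
  [0, 0, 0, 0, 0, 0, 1],
  [0, 0, 0, 0, 0, 0, 1],
])

```text
clock: 24.35
position: [0.3316, -0.2752, 0.3094]
ee_rot: [-0.03, 1.0, -0.0, -0.0]
ft_force: [0.7, 0.7, -0.5]
grip_width: 1.001
```

```bash
python3 - <<'E'
from meas import *
from go import go
go(.3315,-.275,.135,3.5)
im,d,C=shot("wrist","w8");P=cloud(C,d);caps(C,d,P,im,"w")
go(.3315,-.275,.135,3.5)
E
```

```text
t 24.35 pos [ 0.3316 -0.2752  0.3094] yaw 3.5 F [ 0.7  0.7 -0.5] M [ 0.05 -0.02 -0.06] w 1.001
rot [-0.03 -0.05 -0.  ] shift [1.000e-01 2.000e-01 1.744e+02] mm
w cap [282. 202.] 1462 z 0.2011 [array([ 332. , -276.1]), np.float64(19.5)]
w cap [553. 325.] 497 z 0.1894 [array([473.8,  64.5]), np.float64(18.5)]
t 24.4 pos [ 0.3317 -0.2749  0.3093] yaw 3.55 F [ 0.4  0.3 -0.4] M [ 0.04 -0.02 -0.  ] w 1.002
rot [-0.04 -0.06  0.05] shift [ 2.000e-01 -1.000e-01  1.743e+02] mm
```

View pics/w8.png

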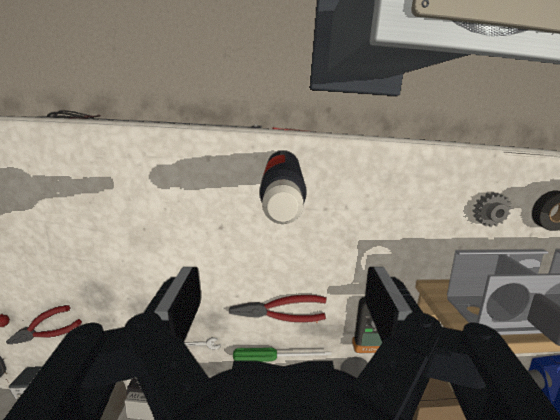

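Call:
move_arm([
  [0, -0.0007, 0.04, 0, 0, 0, 1],
  [0, 0, 0.04, 0, 0, 0, 1],
  [0, 0, 0.04, 0, 0, 0, 1],
  [0, 0, 0.035, 0, 0, 0, 1],
  [0, 0, 0.019, 0, 0, 0, 1],
  [0, 0, 0, 0, 0, 0, 1],
])

```text
clock: 25.15
position: [0.331, -0.2752, 0.1348]
ee_rot: [-0.031, 1.0, 0.0, -0.001]
ft_force: [-0.6, -0.2, 0.3]
grip_width: 1.0
```

Call:
move_arm([
  [0, 0, 0, 0, 0, 0, -1],
  [0, 0, 0, 0, 0, 0, -1],
  [0, 0, 0, 0, 0, 0, -1],
  [0, 0, 0, 0, 0, 0, -1],
  [0, 0, 0, 0, 0, 0, -1],
], force=60)

```text
clock: 25.78
position: [0.3322, -0.2763, 0.1365]
ee_rot: [-0.031, 1.0, 0.0, 0.001]
ft_force: [-1.5, 2.4, 7.7]
grip_width: 0.582
```

```bash
python3 go.py .3315 -.275 .30 3.5
```

```text
t 25.77 pos [ 0.3322 -0.2763  0.1365] yaw 3.5 F [-1.5  2.4  7.7] M [0.43 0.23 0.01] w 0.582
rot [-0.    0.09  0.  ] shift [   0.6    1.4 -163.5] mm
```

Call:
move_arm([
  [0, 0, -0.025, 0, 0, 0, -1],
  [0, 0, -0.05, 0, 0, 0, -1],
  [0, 0, -0.05, 0, 0, 0, -1],
  [0, 0, -0.05, 0, 0, 0, -1],
  [0, 0, -0.05, 0, 0, 0, -1],
  [0, 0, 0, 0, 0, 0, -1],
  [0, 0, 0, 0, 0, 0, -1],
])

```text
clock: 26.65
position: [0.3309, -0.2761, 0.3595]
ee_rot: [-0.03, 1.0, 0.0, -0.001]
ft_force: [-0.0, 1.1, -4.0]
grip_width: 0.58
```

```bash
python3 go.py .4671 .0304 .36 3.5;python3 - <<'E'
from h import *
im,d,C=shot("scene","s9"); crop(im,220,120,420,270,4,"s9z")
E
```

```text
t 26.65 pos [ 0.3309 -0.2761  0.3595] yaw 3.49 F [-0.   1.1 -4. ] M [ 0.04 -0.   -0.03] w 0.58
rot [ 0.03 -0.06 -0.01] shift [-154.6  297.6   -0.5] mm
```

View pics/s9z.png

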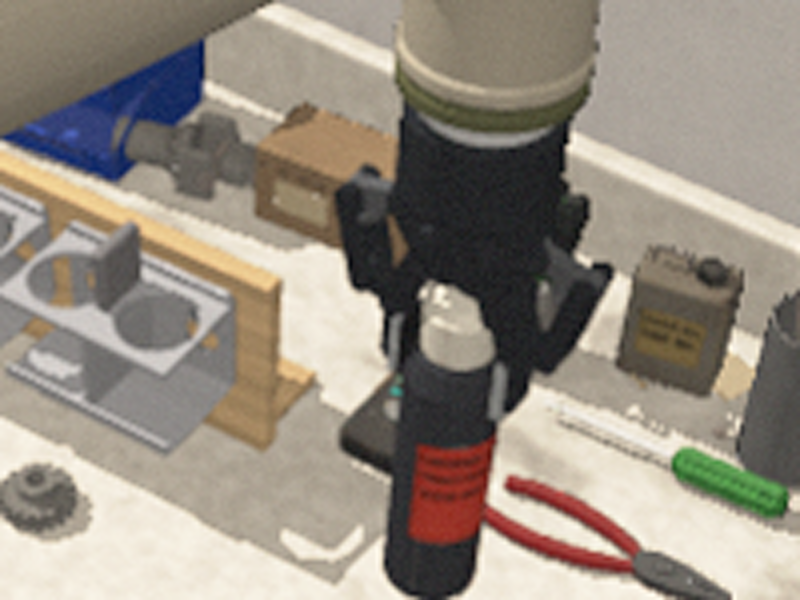

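Call:
move_arm([
  [-0.0193, 0.0372, 0, 0, 0, 0, -1],
  [-0.0193, 0.0372, 0, 0, 0, 0, -1],
  [-0.0193, 0.0372, 0, 0, 0, 0, -1],
  [-0.0193, 0.0372, 0, 0, 0, 0, -1],
  [-0.0193, 0.0372, 0, 0, 0, 0, -1],
  [-0.0193, 0.0372, 0, 0, 0, 0, -1],
  [-0.0193, 0.0372, 0, 0, 0, 0, -1],
  [-0.0193, 0.0372, 0, 0, 0, 0, -1],
  [0, 0, 0, 0, 0, 0, -1],
  [0, 0, 0, 0, 0, 0, -1],
])

```text
clock: 27.95
position: [0.4668, 0.0296, 0.3593]
ee_rot: [-0.03, 1.0, -0.001, -0.001]
ft_force: [-0.2, -1.0, -4.0]
grip_width: 0.581
```

```bash
python3 - <<'E'
from h import *
from go import go
go(.4671,.0304,.28,3.5)
im,d,C=shot("wrist","w10")
im,d,C=shot("scene","s10"); crop(im,150,80,350,230,4,"s10z")
go(.4671,.0304,.28,3.5)
E
```

```text
t 27.95 pos [0.4668 0.0296 0.3593] yaw 3.47 F [-0.2 -1.  -4. ] M [-0.12  0.02 -0.01] w 0.581
rot [-0.06 -0.12 -0.03] shift [-0.4  0.8 79.3] mm
t 28.05 pos [0.4669 0.0291 0.36  ] yaw 3.41 F [-0.4 -0.  -4. ] M [-0.   -0.02  0.03] w 0.582
rot [ 0.   -0.04 -0.09] shift [-0.3  1.3 80. ] mm
```

View pics/w10.png

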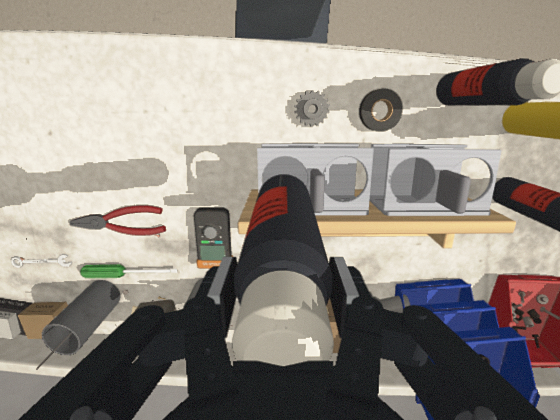

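View pics/s10z.png

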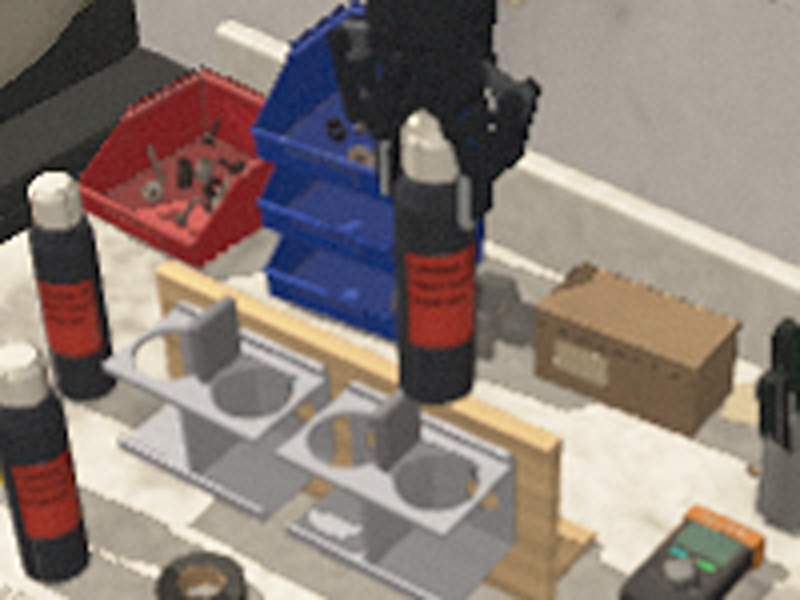

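```bash
cat > axis.py <<'E'
from h import *
from scipy.optimize import least_squares
def axis(name,o,base):
    d=np.load(f"pics/{name}.npy");C=calib("wrist",o);P=cloud(C,d);p=o["position"]
    for a,b in((.005,.03),(.03,.06),(.06,.09),(.09,.115)):
        k=(d>0)&(np.hypot(P[...,0]-p[0],P[...,1]-p[1])<.04)&(P[...,2]>base+a)&(P[...,2]<base+b)
        q=P[k][:,:2]
        if len(q)<30: print(a,len(q));continue
        f=lambda c:np.hypot(*(q-c).T)-.0255
        r=least_squares(f,p[:2],loss="soft_l1",f_scale=.001); print("h",a,"n",len(q),"axis",r.x.round(4),"rel",(r.x-p[:2]).round(4),np.median(abs(f(r.x))).round(4))
if __name__=="__main__":
    import sys; axis(sys.argv[1],manip.get_obs(),manip.get_obs()["position"][2]-.136)
E
python3 axis.py w10
```

```text
h 0.005 n 282 axis [0.4672 0.0291] rel [ 0.0003 -0.    ] 0.0001
h 0.03 n 453 axis [0.4672 0.0289] rel [ 0.0003 -0.0002] 0.0001
h 0.06 n 683 axis [0.4672 0.0287] rel [ 0.0003 -0.0004] 0.0001
h 0.09 n 819 axis [0.4673 0.0285] rel [ 0.0004 -0.0006] 0.0001
```

Call:
move_arm([
  [0, 0.0013, 0.03, 0, 0, 0, -1],
  [0, 0, 0.03, 0, 0, 0, -1],
  [0, 0, 0.02, 0, 0, 0, -1],
  [0, 0, 0.01, 0, 0, 0, -1],
  [0, 0, 0.01, 0, 0, 0, -1],
  [0, 0, 0.01, 0, 0, 0, -1],
  [0, 0, 0.01, 0, 0, 0, -1],
  [0, 0, 0, 0, 0, 0, -1],
])

```text
clock: 29.05
position: [0.4669, 0.0315, 0.2398]
ee_rot: [-0.031, 1.0, -0.0, -0.001]
ft_force: [0.1, 0.6, -3.7]
grip_width: 0.579
```

```bash
python3 go.py .4671 .0304 .197 3.5
```

```text
t 29.05 pos [0.4669 0.0315 0.2398] yaw 3.5 F [ 0.1  0.6 -3.7] M [-0.04  0.02 -0.04] w 0.579
rot [-0.02 -0.06 -0.  ] shift [-0.2 -1.1 42.8] mm
```

Call:
move_arm([
  [0, -0.0009, 0.01, 0, 0, 0, -1],
  [0, 0, 0.01, 0, 0, 0, -1],
  [0, 0, 0.01, 0, 0, 0, -1],
  [0, 0, 0.005, 0, 0, 0, -1],
  [0, 0, 0, 0, 0, 0, -1],
])

```text
clock: 29.68
position: [0.4671, 0.0306, 0.2051]
ee_rot: [-0.031, 1.0, -0.0, -0.0]
ft_force: [0.9, 0.3, -3.9]
grip_width: 0.578
```

Call:
move_arm([
  [0, 0, 0.003, 0, 0, 0, -1],
  [0, 0, 0.002, 0, 0, 0, -1],
  [0, 0, 0, 0, 0, 0, -1],
])

```text
clock: 30.05
position: [0.4672, 0.0307, 0.2004]
ee_rot: [-0.031, 1.0, 0.0, -0.0]
ft_force: [0.6, -0.2, -3.7]
grip_width: 0.579
```

```bash
python3 go.py .4671 .0304 .197 3.5
```

```text
t 30.05 pos [0.4672 0.0307 0.2004] yaw 3.5 F [ 0.6 -0.2 -3.7] M [-0.04 -0.07 -0.06] w 0.579
rot [ 0. -0.  0.] shift [ 0.1 -0.3  3.4] mm
```

Call:
move_arm([
  [0, 0, 0.0015, 0, 0, 0, -1],
  [0, 0, 0.0015, 0, 0, 0, -1],
  [0, 0, 0, 0, 0, 0, -1],
])

```text
clock: 30.42
position: [0.4672, 0.0307, 0.1973]
ee_rot: [-0.031, 1.0, 0.0, -0.0]
ft_force: [-1.0, -0.7, -3.9]
grip_width: 0.581
```

Call:
move_arm([
  [0, 0, 0.0015, 0, 0, 0, -1],
  [0, 0, 0, 0, 0, 0, -1],
])

```text
clock: 30.68
position: [0.4675, 0.0307, 0.1962]
ee_rot: [-0.031, 1.0, 0.0, 0.0]
ft_force: [0.2, 1.1, 0.1]
grip_width: 0.579
```

Call:
move_arm([
  [0, 0, 0, 0, 0, 0, 0.45],
  [0, 0, 0, 0, 0, 0, 0.45],
  [0, 0, 0, 0, 0, 0, 0.45],
  [0, 0, -0.02, 0, 0, 0, 0.45],
  [0, 0, -0.04, 0, 0, 0, 0.45],
  [0, 0, -0.05, 0, 0, 0, 0.45],
  [0, 0, -0.05, 0, 0, 0, 1],
  [0, 0, 0, 0, 0, 0, 1],
  [0, 0, 0, 0, 0, 0, 1],
])

```text
clock: 31.8
position: [0.4671, 0.0306, 0.3554]
ee_rot: [-0.031, 1.0, 0.0, -0.0]
ft_force: [-0.4, -0.2, -0.6]
grip_width: 1.001
```

```bash
python3 go.py .3335 .2905 .355 3.5;python3 - <<'E'
from h import *
im,d,C=shot("wrist","w11")
im,d,C=shot("scene","s11"); crop(im,130,90,330,240,4,"s11z")
E
```

```text
t 31.8 pos [0.4671 0.0306 0.3554] yaw 3.5 F [-0.4 -0.2 -0.6] M [-0.01  0.04  0.  ] w 1.001
rot [ 0.   -0.03  0.  ] shift [117.5 267.5   0.4] mm
```

View pics/w11.png

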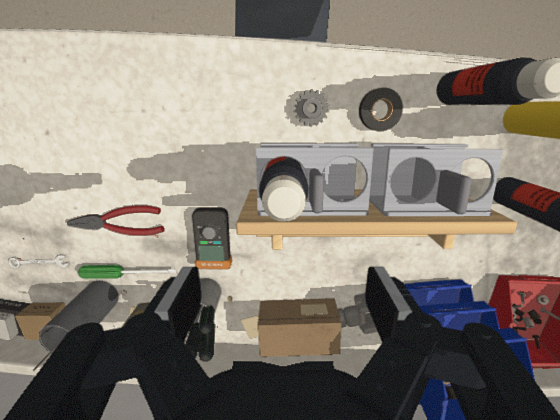

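View pics/s11z.png

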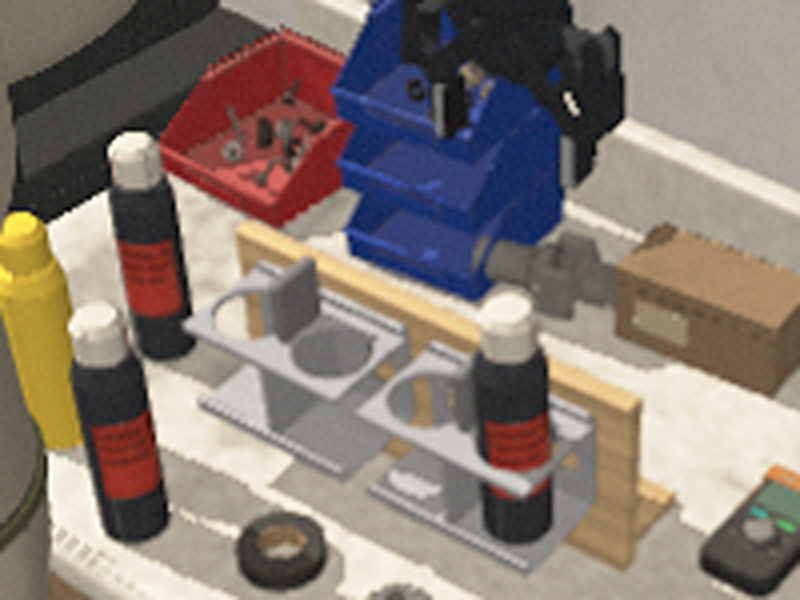

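Call:
move_arm([
  [0.0168, 0.0382, 0, 0, 0, 0, 1],
  [0.0168, 0.0382, 0, 0, 0, 0, 1],
  [0.0168, 0.0382, 0, 0, 0, 0, 1],
  [0.0168, 0.0382, 0, 0, 0, 0, 1],
  [0.0168, 0.0382, 0, 0, 0, 0, 1],
  [0.0168, 0.0382, 0, 0, 0, 0, 1],
  [0.0168, 0.0382, 0.02, 0, 0, 0, 1],
  [0, 0, 0.02, 0, 0, 0, 1],
  [0, 0, 0, 0, 0, 0, 1],
  [0, 0, 0, 0, 0, 0, 1],
])

```text
clock: 33.15
position: [0.3339, 0.29, 0.3163]
ee_rot: [-0.03, 1.0, 0.0, 0.0]
ft_force: [0.1, -0.6, -0.1]
grip_width: 0.999
```

```bash
python3 - <<'E'
from meas import *
from go import go
im,d,C=shot("wrist","w12");P=cloud(C,d);caps(C,d,P,im,"w")
go(.3325,.291,.135,3.5)
E
```

```text
w cap [285. 198.] 1398 z 0.2007 [array([332.9, 291.6]), np.float64(19.6)]
w cap [401. 237.] 1440 z 0.201 [array([368.2, 414.5]), np.float64(19.7)]
w cap [ 63. 292.] 2623 z 0.215 [array([461. ,  31.4]), np.float64(25.9)]
w cap [227. 301.] 514 z 0.1911 [array([460.9, 233.3]), np.float64(21.5)]
t 33.2 pos [0.334  0.2901 0.3166] yaw 3.44 F [-0.6  0.5 -0.1] M [-0.04  0.04  0.03] w 1.0
rot [ 0.04  0.03 -0.06] shift [  1.5   1.  181.6] mm
```

View pics/w12.png

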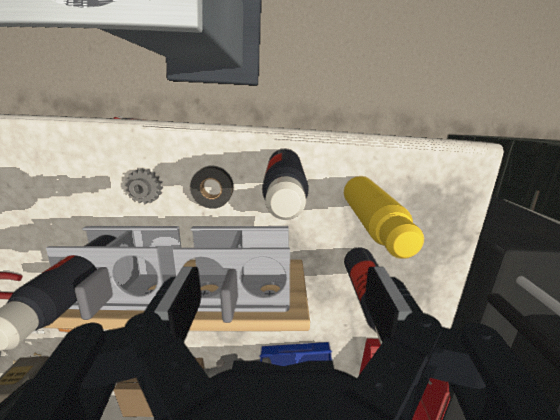

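Call:
move_arm([
  [0.001, 0.0014, 0.04, 0, 0, 0, 1],
  [0, 0, 0.04, 0, 0, 0, 1],
  [0, 0, 0.04, 0, 0, 0, 1],
  [0, 0, 0.04, 0, 0, 0, 1],
  [0, 0, 0.021, 0, 0, 0, 1],
  [0, 0, 0, 0, 0, 0, 1],
])

```text
clock: 33.95
position: [0.3324, 0.2911, 0.1345]
ee_rot: [-0.03, 1.0, -0.001, -0.001]
ft_force: [-0.3, 0.3, 1.5]
grip_width: 1.003
```

Call:
move_arm([
  [0, 0, 0, 0, 0, 0, -1],
  [0, 0, 0, 0, 0, 0, -1],
  [0, 0, 0, 0, 0, 0, -1],
  [0, 0, 0, 0, 0, 0, -1],
  [0, 0, 0, 0, 0, 0, -1],
], force=60)

```text
clock: 34.58
position: [0.3332, 0.2924, 0.1365]
ee_rot: [-0.03, 1.0, 0.001, 0.001]
ft_force: [-0.8, -1.4, 6.6]
grip_width: 0.577
```

Call:
move_arm([
  [0, 0, -0.025, 0, 0, 0, -1],
  [0, 0, -0.05, 0, 0, 0, -1],
  [0, 0, -0.05, 0, 0, 0, -1],
  [0, 0, -0.05, 0, 0, 0, -1],
  [0, 0, -0.05, 0, 0, 0, -1],
  [0, 0, 0, 0, 0, 0, -1],
  [0, 0, 0, 0, 0, 0, -1],
])

```text
clock: 35.45
position: [0.3322, 0.2914, 0.3592]
ee_rot: [-0.031, 1.0, -0.0, -0.0]
ft_force: [0.2, -0.4, -4.2]
grip_width: 0.58
```

```bash
python3 go.py .4578 .1938 .36 3.5
```

```text
t 35.45 pos [0.3322 0.2914 0.3592] yaw 3.5 F [ 0.2 -0.4 -4.2] M [-0.04  0.   -0.  ] w 0.58
rot [-0.03 -0.04  0.  ] shift [-119.4 -105.1   -0.8] mm
```

Call:
move_arm([
  [-0.0239, -0.021, 0, 0, 0, 0, -1],
  [-0.0239, -0.021, 0, 0, 0, 0, -1],
  [-0.0239, -0.021, 0, 0, 0, 0, -1],
  [-0.0239, -0.021, 0, 0, 0, 0, -1],
  [-0.0239, -0.021, 0, 0, 0, 0, -1],
  [0, 0, 0, 0, 0, 0, -1],
  [0, 0, 0, 0, 0, 0, -1],
  [0, 0, 0, 0, 0, 0, -1],
])

```text
clock: 36.45
position: [0.4574, 0.1949, 0.3594]
ee_rot: [-0.031, 1.0, -0.0, -0.0]
ft_force: [0.2, -0.1, -4.0]
grip_width: 0.578
```

```bash
python3 - <<'E'
from holes import *
from axis import axis
from go import go
go(.4578,.1938,.28,3.5)
o=manip.get_obs(); im,d,C=shot("wrist","w13"); axis("w13",o,o["position"][2]-.136)
holes(C,d,cloud(C,d),np.array([.461,.2325]),tag="wrist L")
E
```

```text
t 36.45 pos [0.4574 0.1949 0.3594] yaw 3.59 F [ 0.2 -0.1 -4. ] M [-0.03 -0.01 -0.  ] w 0.578
rot [-0.01 -0.05  0.09] shift [-0.3 -1.1 79.4] mm
h 0.005 n 280 axis [0.4572 0.1942] rel [-0.0002 -0.0007] 0.0001
h 0.03 n 456 axis [0.4573 0.1941] rel [-0.0001 -0.0008] 0.0001
h 0.06 n 675 axis [0.4573 0.1941] rel [-0.0001 -0.0009] 0.0001
h 0.09 n 830 axis [0.4574 0.1941] rel [-0.     -0.0008] 0.0001
wrist L slope deg [ 1.92 -0.06] z0 0.1371 2658
wrist L left hole world [0.4533 0.2705] r 0.0296 n 46 res 0.0002
wrist L right hole world [0.4582 0.1948] r 0.0296 n 35 res 0.0002
```

View pics/w13.png

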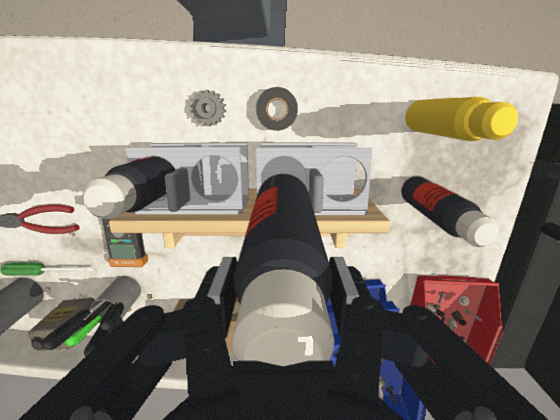

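Call:
move_arm([
  [-0.0008, 0.0005, 0.03, 0, 0, 0, -1],
  [0, 0, 0.03, 0, 0, 0, -1],
  [0, 0, 0.02, 0, 0, 0, -1],
  [0, 0, 0.01, 0, 0, 0, -1],
  [0, 0, 0.01, 0, 0, 0, -1],
  [0, 0, 0.01, 0, 0, 0, -1],
  [0, 0, 0.01, 0, 0, 0, -1],
  [0, 0, 0, 0, 0, 0, -1],
])

```text
clock: 37.5
position: [0.4586, 0.1946, 0.2392]
ee_rot: [-0.031, 1.0, -0.0, -0.001]
ft_force: [0.0, -0.5, -3.4]
grip_width: 0.582
```

```bash
python3 go.py .4582 .1955 .205 3.5
```

```text
t 37.5 pos [0.4586 0.1946 0.2392] yaw 3.5 F [ 0.  -0.5 -3.4] M [-0.04  0.01 -0.  ] w 0.582
rot [-0.03 -0.06  0.  ] shift [ 0.3  0.9 34.2] mm
```

Call:
move_arm([
  [0, 0.0005, 0.01, 0, 0, 0, -1],
  [0, 0, 0.01, 0, 0, 0, -1],
  [0, 0, 0.01, 0, 0, 0, -1],
  [0, 0, 0.006, 0, 0, 0, -1],
  [0, 0, 0.002, 0, 0, 0, -1],
  [0, 0, 0, 0, 0, 0, -1],
])

```text
clock: 38.25
position: [0.459, 0.1953, 0.202]
ee_rot: [-0.031, 1.0, 0.0, 0.0]
ft_force: [-0.2, 0.3, -3.3]
grip_width: 0.583
```

Call:
move_arm([
  [0, 0, 0.0015, 0, 0, 0, -1],
  [0, 0, 0.0015, 0, 0, 0, -1],
  [0, 0, 0, 0, 0, 0, -1],
])

```text
clock: 38.62
position: [0.4588, 0.1952, 0.1989]
ee_rot: [-0.031, 1.0, 0.0, -0.0]
ft_force: [0.4, 0.8, -3.7]
grip_width: 0.581
```

Call:
move_arm([
  [0, 0, 0.001, 0, 0, 0, -1],
  [0, 0, 0, 0, 0, 0, -1],
])

```text
clock: 38.88
position: [0.4589, 0.1952, 0.1979]
ee_rot: [-0.031, 1.0, 0.0, -0.0]
ft_force: [-0.0, -1.3, -4.1]
grip_width: 0.577
```

Call:
move_arm([
  [0, 0, 0.001, 0, 0, 0, -1],
  [0, 0, 0.0008, 0, 0, 0, -1],
  [0, 0, 0, 0, 0, 0, -1],
])

```text
clock: 39.25
position: [0.4591, 0.1953, 0.1966]
ee_rot: [-0.031, 1.0, 0.0, 0.0]
ft_force: [-1.2, -1.1, 3.3]
grip_width: 0.58
```

Call:
move_arm([
  [0, 0, 0.001, 0, 0, 0, -1],
  [0, 0, 0, 0, 0, 0, -1],
])

```text
clock: 39.5
position: [0.4595, 0.1954, 0.1964]
ee_rot: [-0.03, 1.0, 0.001, 0.001]
ft_force: [-3.1, -1.4, 9.9]
grip_width: 0.578
```

Seated. Release and go for the third can (red label, at about (0.493, 0.431)).

Call:
move_arm([
  [0, 0, -0.001, 0, 0, 0, 0.45],
  [0, 0, 0, 0, 0, 0, 0.45],
  [0, 0, 0, 0, 0, 0, 0.45],
  [0, 0, -0.02, 0, 0, 0, 0.45],
  [0, 0, -0.04, 0, 0, 0, 0.45],
  [0, 0, -0.05, 0, 0, 0, 0.45],
  [0, 0, -0.03, 0, 0, 0, 1],
  [0, 0, 0, 0, 0, 0, 1],
])

```text
clock: 40.5
position: [0.4598, 0.1956, 0.3383]
ee_rot: [-0.031, 1.0, 0.001, 0.002]
ft_force: [0.4, 0.4, 0.3]
grip_width: 0.998
```

```bash
python3 go.py .493 .431 .33 3.5;python3 - <<'E'
from h import *
im,d,C=shot("scene","s14"); crop(im,130,90,330,240,4,"s14z")
E
```

```text
t 40.5 pos [0.4598 0.1956 0.3383] yaw 3.5 F [0.4 0.4 0.3] M [-0.05  0.    0.02] w 0.998
rot [ 0.12  0.19 -0.  ] shift [-47.5 232.9   8.3] mm
```

View pics/s14z.png

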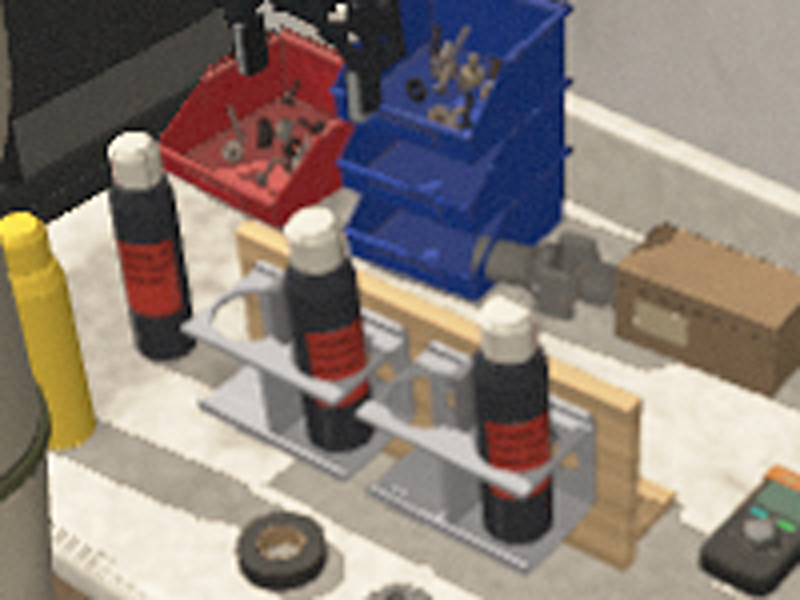

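Call:
move_arm([
  [-0.0079, 0.0388, 0, 0, 0, 0, 1],
  [-0.0079, 0.0388, 0, 0, 0, 0, 1],
  [-0.0079, 0.0388, 0, 0, 0, 0, 1],
  [-0.0079, 0.0388, 0, 0, 0, 0, 1],
  [-0.0079, 0.0388, 0, 0, 0, 0, 1],
  [-0.0079, 0.0388, 0.01, 0, 0, 0, 1],
  [0, 0, 0.01, 0, 0, 0, 1],
  [0, 0, 0, 0, 0, 0, 1],
  [0, 0, 0, 0, 0, 0, 1],
])

```text
clock: 41.68
position: [0.4924, 0.4293, 0.3166]
ee_rot: [-0.03, 1.0, 0.0, 0.0]
ft_force: [-0.4, 0.2, 0.8]
grip_width: 1.0
```

```bash
python3 - <<'E'
from meas import *
from go import go
im,d,C=shot("wrist","w15");P=cloud(C,d);caps(C,d,P,im,"w")
go(.493,.431,.135,3.5)
E
```

```text
w cap [275.  58.] 1895 z 0.2012 [array([368.5, 414.9]), np.float64(19.4)]
w cap [ 61. 148.] 3270 z 0.215 [array([452.2, 196.2]), np.float64(25.4)]
w cap [285. 200.] 1389 z 0.2011 [array([493.3, 431.5]), np.float64(19.6)]
t 41.73 pos [0.4925 0.4295 0.3169] yaw 3.42 F [-0.2 -0.1 -0.5] M [-0.02  0.01 -0.03] w 1.001
rot [ 0.04  0.04 -0.08] shift [ -0.6   1.5 181.9] mm
```

View pics/w15.png

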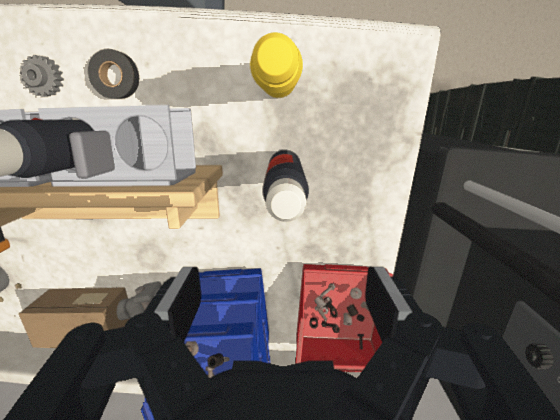

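Call:
move_arm([
  [-0.0008, 0.002, 0.04, 0, 0, 0, 1],
  [0, 0, 0.04, 0, 0, 0, 1],
  [0, 0, 0.04, 0, 0, 0, 1],
  [0, 0, 0.04, 0, 0, 0, 1],
  [0, 0, 0.021, 0, 0, 0, 1],
  [0, 0, 0, 0, 0, 0, 1],
])

```text
clock: 42.48
position: [0.4922, 0.4316, 0.1343]
ee_rot: [-0.03, 1.0, -0.001, -0.001]
ft_force: [-0.5, -0.7, 0.7]
grip_width: 1.003
```

Call:
move_arm([
  [0, 0, 0, 0, 0, 0, -1],
  [0, 0, 0, 0, 0, 0, -1],
  [0, 0, 0, 0, 0, 0, -1],
  [0, 0, 0, 0, 0, 0, -1],
  [0, 0, 0, 0, 0, 0, -1],
], force=60)

```text
clock: 43.1
position: [0.4936, 0.433, 0.1371]
ee_rot: [-0.03, 1.0, 0.001, 0.001]
ft_force: [-0.1, -1.1, 7.6]
grip_width: 0.579
```

Call:
move_arm([
  [0, 0, -0.025, 0, 0, 0, -1],
  [0, 0, -0.05, 0, 0, 0, -1],
  [0, 0, -0.05, 0, 0, 0, -1],
  [0, 0, -0.05, 0, 0, 0, -1],
  [0, 0, -0.05, 0, 0, 0, -1],
  [0, 0, 0, 0, 0, 0, -1],
  [0, 0, 0, 0, 0, 0, -1],
])

```text
clock: 43.98
position: [0.4924, 0.4324, 0.359]
ee_rot: [-0.031, 1.0, -0.0, -0.001]
ft_force: [-1.0, 0.5, -3.3]
grip_width: 0.582
```

```bash
python3 go.py .4533 .2705 .36 3.5
```

```text
t 43.98 pos [0.4924 0.4324 0.359 ] yaw 3.5 F [-1.   0.5 -3.3] M [-0.02 -0.02  0.04] w 0.582
rot [-0.05 -0.07  0.  ] shift [  48.9 -159.2   -1. ] mm
```

Call:
move_arm([
  [0.0098, -0.0318, 0, 0, 0, 0, -1],
  [0.0098, -0.0318, 0, 0, 0, 0, -1],
  [0.0098, -0.0318, 0, 0, 0, 0, -1],
  [0.0098, -0.0318, 0, 0, 0, 0, -1],
  [0.0098, -0.0318, 0, 0, 0, 0, -1],
  [0, 0, 0, 0, 0, 0, -1],
  [0, 0, 0, 0, 0, 0, -1],
  [0, 0, 0, 0, 0, 0, -1],
])

```text
clock: 44.98
position: [0.4531, 0.2718, 0.3593]
ee_rot: [-0.031, 1.0, -0.0, -0.001]
ft_force: [0.3, -0.4, -3.1]
grip_width: 0.578
```

```bash
python3 - <<'E'
from holes import *
from axis import axis
from go import go
go(.4533,.2705,.28,3.5)
o=manip.get_obs(); im,d,C=shot("wrist","w16"); axis("w16",o,o["position"][2]-.136)
try: holes(C,d,cloud(C,d),np.array([.461,.2325]),tag="wrist L")
except Exception as e: print(e)
E
```

```text
t 44.98 pos [0.4531 0.2718 0.3593] yaw 3.58 F [ 0.3 -0.4 -3.1] M [-0.03 -0.01  0.01] w 0.578
rot [-0.05 -0.06  0.08] shift [-0.1 -1.3 79.3] mm
h 0.005 n 292 axis [0.4531 0.2702] rel [-0.0001 -0.0016] 0.0001
h 0.03 n 441 axis [0.4531 0.2703] rel [-0.0001 -0.0014] 0.0001
h 0.06 n 679 axis [0.453  0.2705] rel [-0.0001 -0.0013] 0.0001
h 0.09 n 821 axis [0.4531 0.2707] rel [-0.0001 -0.0011] 0.0001
wrist L slope deg [2.53 0.15] z0 0.1367 2119
wrist L left hole world [0.4524 0.2706] r 0.0296 n 34 res 0.0002
wrist L right hole world [0.4596 0.1912] r 0.0303 n 32 res 0.0005
```

View pics/w16.png

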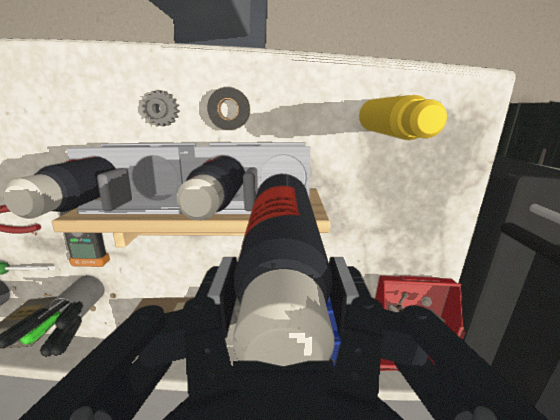

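Call:
move_arm([
  [0.0004, 0.0002, 0.03, 0, 0, 0, -1],
  [0, 0, 0.03, 0, 0, 0, -1],
  [0, 0, 0.02, 0, 0, 0, -1],
  [0, 0, 0.01, 0, 0, 0, -1],
  [0, 0, 0.01, 0, 0, 0, -1],
  [0, 0, 0.01, 0, 0, 0, -1],
  [0, 0, 0.01, 0, 0, 0, -1],
  [0, 0, 0, 0, 0, 0, -1],
])

```text
clock: 46.02
position: [0.4528, 0.2708, 0.2394]
ee_rot: [-0.031, 1.0, -0.0, -0.0]
ft_force: [-1.1, -0.2, -2.9]
grip_width: 0.581
```

```bash
python3 go.py .4526 .2715 .205 3.5
```

```text
t 46.02 pos [0.4528 0.2708 0.2394] yaw 3.5 F [-1.1 -0.2 -2.9] M [0.03 0.   0.05] w 0.581
rot [-0.04 -0.05  0.  ] shift [ 0.1  0.7 34.4] mm
```

Call:
move_arm([
  [0, 0.0003, 0.01, 0, 0, 0, -1],
  [0, 0, 0.01, 0, 0, 0, -1],
  [0, 0, 0.01, 0, 0, 0, -1],
  [0, 0, 0.006, 0, 0, 0, -1],
  [0, 0, 0.003, 0, 0, 0, -1],
  [0, 0, 0, 0, 0, 0, -1],
])

```text
clock: 46.78
position: [0.4531, 0.2713, 0.2011]
ee_rot: [-0.031, 1.0, 0.0, -0.0]
ft_force: [-0.3, -0.2, -2.9]
grip_width: 0.575
```

Call:
move_arm([
  [0, 0, 0.0015, 0, 0, 0, -1],
  [0, 0, 0.0015, 0, 0, 0, -1],
  [0, 0, 0, 0, 0, 0, -1],
])

```text
clock: 47.15
position: [0.453, 0.2713, 0.1981]
ee_rot: [-0.031, 1.0, 0.0, -0.0]
ft_force: [-0.5, 0.4, -3.1]
grip_width: 0.579
```

Call:
move_arm([
  [0, 0, 0.001, 0, 0, 0, -1],
  [0, 0, 0, 0, 0, 0, -1],
])

```text
clock: 47.4
position: [0.4531, 0.2713, 0.1972]
ee_rot: [-0.031, 1.0, 0.0, 0.0]
ft_force: [-0.9, -0.7, -3.9]
grip_width: 0.578
```

Call:
move_arm([
  [0, 0, 0.001, 0, 0, 0, -1],
  [0, 0, 0.0005, 0, 0, 0, -1],
  [0, 0, 0, 0, 0, 0, -1],
])

```text
clock: 47.78
position: [0.4535, 0.2714, 0.1968]
ee_rot: [-0.03, 1.0, 0.0, 0.001]
ft_force: [-2.6, -0.9, 6.7]
grip_width: 0.582
```

Call:
move_arm([
  [0, 0, 0.001, 0, 0, 0, -1],
  [0, 0, 0, 0, 0, 0, -1],
])

```text
clock: 48.02
position: [0.4539, 0.2714, 0.1967]
ee_rot: [-0.03, 1.0, 0.001, 0.001]
ft_force: [-3.8, -3.0, 12.9]
grip_width: 0.579
```

Seated. Release, rise, back away to look at everything.

Call:
move_arm([
  [0, 0, -0.0015, 0, 0, 0, 0.4],
  [0, 0, 0, 0, 0, 0, 0.4],
  [0, 0, 0, 0, 0, 0, 0.4],
  [0, 0, -0.02, 0, 0, 0, 0.4],
  [0, 0, -0.04, 0, 0, 0, 0.4],
  [0, 0, -0.05, 0, 0, 0, 0.4],
  [0, -0.02, -0.05, 0, 0, 0, 1],
  [0.01, -0.04, 0, 0, 0, 0, 1],
  [0.01, -0.04, 0, 0, 0, 0, 1],
  [0.01, -0.02, 0, 0, 0, 0, 1],
])

```text
clock: 49.28
position: [0.4304, 0.1475, 0.3563]
ee_rot: [-0.029, 1.0, 0.0, 0.0]
ft_force: [-0.3, -0.2, 0.1]
grip_width: 1.0
```

Call:
move_arm([
  [0.015, 0, 0, 0, 0, 0, 1],
  [0.015, 0, 0, 0, 0, 0, 1],
  [0, 0, 0, 0, 0, 0, 1],
  [0, 0, 0, 0, 0, 0, 1],
  [0, 0, 0, 0, 0, 0, 1],
])

```text
clock: 49.9
position: [0.4007, 0.1481, 0.356]
ee_rot: [-0.031, 1.0, -0.0, -0.0]
ft_force: [-0.5, 0.6, -0.4]
grip_width: 0.997
```

```bash
python3 - <<'E'
from h import *
from scipy.optimize import least_squares
o=manip.get_obs();print(o["clock"],o["position"].round(4),o["ft_force"].round(1))
im,d,C=shot("wrist","w17");P=cloud(C,d)
# cans: body axis from points above shelf (z .15-.22), cap above .23
for nm,c in(("Rr",(.467,.0304)),("Lr",(.458,.195)),("Ll",(.4535,.2706))):
    for a,b,rad in((.15,.18,.0255),(.18,.215,.0255),(.245,.275,None)):
        k=(d>0)&(np.hypot(P[...,0]-c[0],P[...,1]-c[1])<.034)&(P[...,2]>a)&(P[...,2]<b); q=P[k]
        if len(q)<15: print(nm,a,len(q)); continue
        if rad:
            f=lambda x:np.hypot(*(q[:,:2]-x).T)-rad
            r=least_squares(f,c,loss="soft_l1",f_scale=.001); print(nm,"z",a,"axis",r.x.round(4),np.median(abs(f(r.x))).round(4),len(q))
        else: print(nm,"cap",[np.round(v,1) for v in cv2.minEnclosingCircle((q[q[:,2]>q[:,2].max()-.012][:,:2]*1000).astype(np.float32))],q[:,2].max().round(4))
for nm,c in(("R",(.470,.069)),("L",(.461,.2325))):
    k=(d>0)&(abs(P[...,0]-c[0])<.03)&(abs(P[...,1]-c[1])<.011)&(P[...,2]>.165)&(P[...,2]<.196);q=P[k]
    print(nm,"tab",cv2.minAreaRect((q[:,:2]*1000).astype(np.float32)),q[:,2].max(),len(q))
im,d,C=shot("scene","s17"); crop(im,130,90,330,240,4,"s17z")
E
```

```text
49.9 [0.4007 0.1481 0.356 ] [-0.5  0.6 -0.4]
Rr z 0.15 axis [0.4633 0.0302] 0.0003 368
Rr z 0.18 axis [0.4626 0.0307] 0.0004 789
Rr cap [array([459.6,  30.5]), np.float64(19.8)] 0.2602
Lr z 0.15 axis [0.4542 0.195 ] 0.0006 353
Lr z 0.18 axis [0.4535 0.1947] 0.0005 667
Lr cap [array([450.7, 194. ]), np.float64(19.6)] 0.2599
Ll z 0.15 axis [0.4494 0.2699] 0.0002 382
Ll z 0.18 axis [0.4487 0.2702] 0.0004 793
Ll cap [array([445.9, 269. ]), np.float64(19.8)] 0.2595
R tab ((470.06256103515625, 68.96586608886719), (43.38489532470703, 12.336394309997559), 2.4652974605560303) 0.1908394455911201 503
L tab ((459.0545654296875, 233.03294372558594), (42.02113723754883, 12.401047706604004), 4.195204734802246) 0.19058248527058108 442
```

View pics/w17.png

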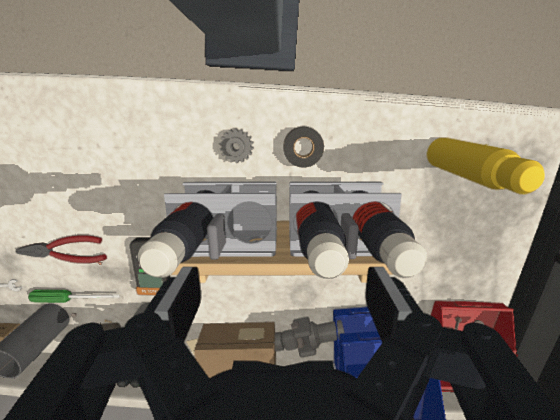

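View pics/s17z.png

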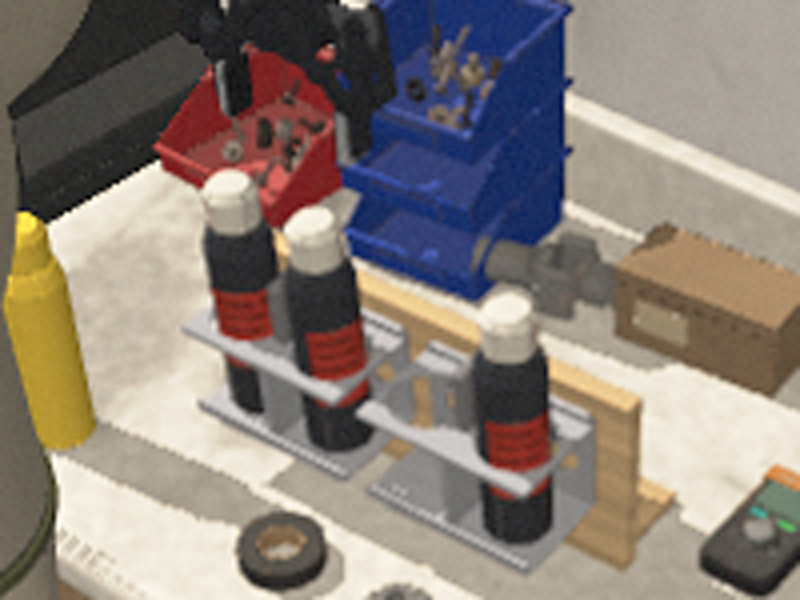

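All three cans stand in bays, both racks are seated, and the bystanders look undisturbed. Handing in.

```bash
python3 -c "
from workcell import manip
print(manip.hand_in())"
```

```text
the job is handed in; nothing more can be done
None
```

Both racks are hanging on their screws and all three red-label cans stand in bays. I handed the job in at about 50 s; the hand-in reported no verdict.

- **Racks:** For each one I pushed until it touched the board, backed off about 1.5 mm and slid it down until the screws took the load. At the last check the tab tops were at 0.191 m, which is the fully home height. The keyhole points were within about 1 mm of the screw midpoints sideways. Both racks lean forward about 2–2.5° (0.04 rad) from the play on the screws, which is inside the 0.12 rad limit.
- **Cans:** They are in both bays of the left rack and the right bay of the right rack. Measured tilt is about 0.04 rad, and the can axes were within about 4 mm of the bay hole centres measured before placing.
- **Everything else:** I left the yellow look-alike alone. The gear, tape, meter and pliers were never touched, and I saw no change in their places by eye. The gripper was clear of everything at the end.
- **Disagreements:** The cameras differed by 2–4 mm along x, so I used the wrist view and contact force for the final fits. I noticed no knocked rack in any measurement.

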